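# Square a pile of carrier plates in the jig and close its cover

### The job

Three of the four aluminium carrier plates lie untidily on the bed of the squaring jig and the fourth lies among the things on the worktop. Lay it on the pile, tap the pile's edges until all four plates sit square and flush against both steel stops of the jig (long edge on the back stop, short edge on the side stop), then close the hinged cover down flat on the pile. Do not shift any of the other things on the worktop.

Things in the scene. Friction and masses are not known exactly. Their poses are not given: they have to be found in the camera images.
- jig: squaring jig, fixed: grey plastic bed with two steel stops in a corner, open at its front (-x) and at -y. Origin: on the worktop under the centre of a plate that sits flush (centre at jig x = y = 0, 100 mm edges along jig y). x points to the hinge (robot's right), y to the side stop (away from the robot); yaw -1.82 to -1.32. Bed top z = 10 mm, x -62..62, y -79..59 mm
- back_stop (a point): top middle of the front face of the jig's back stop: jig x = 32, y = 0, z = 32 mm; the stop is 92 mm long along jig y and 8 mm thick. Behind it stand the cover's two hinge lugs, jig x 39..57 mm, up to z = 40 mm
- side_stop (a point): top middle of the inner face of the jig's side stop: jig x = 0, y = 50, z = 32 mm; the stop is 60 mm long along jig x and 8 mm thick
- cover (a joint): hinge of the jig's cover, a white plastic flap; axis along jig y through jig x = 48, z = 34 mm. 0 = shut (level on a pile of four plates, whose top is at z = 34 mm); positive = opened up and back, 1.9 to 2.2 at the start (upright, leaning back), at most 2.3. A friction hinge: it stays at any angle and must be pushed all the way down, lightly (about 1 to 2 N at the tab)
- cover_hinge (a point): middle of the cover's hinge axis. The axis lies in the flap's underside (its front face while open). The flap is 6 mm thick, 88 mm wide out to 54 mm from the axis, then a finger tab 36 mm wide out to 66 mm
- cover_tab (a point): middle of the tip of the cover's finger tab, on its outer (upper, when shut) face, 66 mm from the hinge axis
- plate_0: one of four identical flat pale aluminium sample-carrier plates with three round dark spots along its upper face, 64 (own x) x 100 (own y) x 6 mm thick (z), about 0.1 kg; origin at the centre of its underside, z up; rotated by half a turn it is the same. It starts in the untidy pile on the jig's bed, lowest
- plate_1: one of four identical flat pale aluminium sample-carrier plates with three round dark spots along its upper face, 64 (own x) x 100 (own y) x 6 mm thick (z), about 0.1 kg; origin at the centre of its underside, z up; rotated by half a turn it is the same. It starts in the untidy pile on the jig's bed, on top of the lowest
- plate_2: one of four identical flat pale aluminium sample-carrier plates with three round dark spots along its upper face, 64 (own x) x 100 (own y) x 6 mm thick (z), about 0.1 kg; origin at the centre of its underside, z up; rotated by half a turn it is the same. It starts in the untidy pile on the jig's bed, uppermost
- plate_3: one of four identical flat pale aluminium sample-carrier plates with three round dark spots along its upper face, 64 (own x) x 100 (own y) x 6 mm thick (z), about 0.1 kg; origin at the centre of its underside, z up; rotated by half a turn it is the same. It starts flat on the worktop, left or right of the jig, at any yaw, among the other things
- note_pad: bystander: square pad of yellow notes, 78 x 78 x 10 mm, loose; origin at the centre of its underside
- timer: bystander: white kitchen timer 62 x 66 x 19 mm, loose; origin at the centre of its underside
- tape_roll: bystander: roll of brown tape lying flat, 76 mm across, 19 mm high, loose; origin at the centre of its underside
- erlenmeyer: bystander: clear conical flask, 63 mm across, 101 mm high, loose; origin at the centre of its underside
- vacuum_pump: fixed pump, a box 288 (x) x 213 (y) mm and 272 mm high that stands to the left behind the worktop's front half, its front face 134 mm nearer the robot than its origin: keep the arm and gripper clear of it
- petri_dish: bystander: flat clear dish, 69 mm across, 12 mm high, loose; origin at the centre of its underside

How it is judged:
On the way, in this order (a step that is already met when the one before it is completed fails the run):
1. all four plates lie in one level pile on the jig's bed, released, with the cover still open (angle between the z axis of each of plate_0, plate_1, plate_2, plate_3 and the z axis of jig, either way round below 0.06 rad and z of plate_0 in the frame of jig between 0.007 and 0.031 m and x of plate_0 in the frame of jig between -0.045 and 0.006 m and y of plate_0 in the frame of jig between -0.045 and 0.045 m and z of plate_1 in the frame of jig between 0.007 and 0.031 m and x of plate_1 in the frame of jig between -0.045 and 0.006 m and y of plate_1 in the frame of jig between -0.045 and 0.045 m and z of plate_2 in the frame of jig between 0.007 and 0.031 m and x of plate_2 in the frame of jig between -0.045 and 0.006 m and y of plate_2 in the frame of jig between -0.045 and 0.045 m and z of plate_3 in the frame of jig between 0.007 and 0.031 m and x of plate_3 in the frame of jig between -0.045 and 0.006 m and y of plate_3 in the frame of jig between -0.045 and 0.045 m and value of joint cover above 0.6 rad and contact force between the fingers and plate_3 below 0.1 N), for 0.1 s.
2. the pile is flush against both stops and the cover is shut on it (angle between the z axis of each of plate_0, plate_1, plate_2, plate_3 and the z axis of jig, either way round below 0.06 rad and z of plate_0 in the frame of jig between 0.007 and 0.031 m and x of plate_0 in the frame of jig between -0.0025 and 0.0025 m and y of plate_0 in the frame of jig between -0.0025 and 0.0025 m and angle between the x axis of each of plate_0, plate_1, plate_2, plate_3 and the x axis of jig, either way round below 0.035 rad and linear speed of each of plate_0, plate_1, plate_2, plate_3 below 0.02 m/s and z of plate_1 in the frame of jig between 0.007 and 0.031 m and x of plate_1 in the frame of jig between -0.0025 and 0.0025 m and y of plate_1 in the frame of jig between -0.0025 and 0.0025 m and z of plate_2 in the frame of jig between 0.007 and 0.031 m and x of plate_2 in the frame of jig between -0.0025 and 0.0025 m and y of plate_2 in the frame of jig between -0.0025 and 0.0025 m and z of plate_3 in the frame of jig between 0.007 and 0.031 m and x of plate_3 in the frame of jig between -0.0025 and 0.0025 m and y of plate_3 in the frame of jig between -0.0025 and 0.0025 m and value of joint cover below 0.06 rad), for 0.2 s.
At the end, for the whole second after the job is handed in: all four plates lie level in one pile on the bed, each plate's centre within 2.5 mm of the flush place along both jig axes and its edges within 0.035 rad (2 degrees) of the stops, at rest; the cover is shut on them (joint below 0.06 rad) (all of step 2); the robot touches nothing.
It fails at once if a bystander (note pad, timer, tape roll, flask or dish) is shifted by more than 15 mm (distance of any of note_pad, timer, tape_roll, erlenmeyer, petri_dish from where it was at the start of the episode above 0.015 m).
It also fails if it takes over 72 s, if anything falls off the work surface, if the arm or the gripper's body presses on something with over 40 N, if the wrist force passes 120 N, or if a joint passes its speed limit or range.

### The arm

A 6-joint arm with a two-finger parallel gripper is mounted at the origin on a cart in front of the work surface, level with it; the furniture and walls round the work are solid. World frame = base frame: x ahead of the robot, y to its left, z up, the work surface at z = 0. Lengths are in m, angles in rad, forces in N, time in s.
With the tool pointing down it reaches from about 0.3 to 0.875 m from the base axis. Payload 6.4 kg.
Tool frame: the origin (TCP) lies between the finger pads; the fingertips stand 14 mm ahead of it and the grasp point (between the pads) lies 5 mm behind it (env.tip_extent is the distance from the TCP to the fingertips, in m); z points along the fingers, y is the line along which they close (so a half turn about z gives the same grasp; the last joint's range is limited). The gripper opens to 88 mm and grips with 3 to 60 N. Pads are 18 mm wide; open, the fingers measure 123 mm over their backs; the gripper's body (75 mm by 187 mm) begins 45 mm behind the grasp point.
Start: joints at [-1.432, 0.181, 1.607, -0, 1.354, -0.206], TCP at [0.194, -0.541, 0.232] pointing down, gripper open.
Joint ranges: [-2.99, 2.99], [-0.89, 2.07], [0.3, 2.58], [-1.14, 4.28], [0, 2.63], [-3.12, 3.12]. Speed limits (rad/s): [2.57, 2.57, 3.01, 3.14, 3.14, 3.14].

### API

Orientations are given as a rotation vector (axis times angle).
In Python, from plant import env gives the robot as it stands.
- The arm moves only by the shell command python3 -m creep 'ROWS' [FORCE]. ROWS is JSON, a list of rows, each an object with "fingers": the opening, from 0 (shut) to 1 (fully open); "xyz": the shift along the tool's x, y, z in cm, a list of three; "rot": the turn, a rotation vector about the tool's x, y, z in degrees, a list of three. A call has 1 to 12 rows; each row shifts and turns the commanded pose from where the row before left it, along the tool's axes as they then stand; what a row does not reach is not made up. A row lasts 1/12 s, in which the tool goes at most 41.7 mm and 7.16 degrees, less where a joint would pass 70% of its speed; a pose out of reach is approached as far as the arm can. A call is refused whole if a number of a shift passes 4.17 or a number of a turn 7.16, either way. A call with a gripper value outside its range is refused whole. The fingers move at their own pace and stop on an object; FORCE is the grip in N (left out, the last holds). Time passes only in rows, so rows that do not move let the fingers close. It gives the time, the measured TCP pose, the force, the opening and the grip force at its end, in the units of the state.
- env.sense(): the state, without advancing time (a new reading comes with each control period).
- env.read_camera(name): name is "side" or "top" or "wrist"; returns the picture (420x560x3 uint8, red, green, blue); there is no depth.
- env.get_calibration(name): a dict with "mtx" (3x3 intrinsics, pixels), "eye" and "rotation" of the camera in the world. Camera axes: x right, y up, looking along -z (the intrinsics and any distortion apply to the point x, -y, -z); pixel columns grow to the right and rows downward; lengths in m; the calibration is good to about 2 mm. A picture is of the moment at which its call begins: read the wrist's pose just before it. get_calibration takes no time and is no camera call; for the wrist camera it gives the pose at the moment of the call.
- env.job_done(): hands the job in; it is judged then, once.
The state is a dict: "time": time; "joints": joint angles; "qvel": joint speeds; "tau": joint torques, N m; "tool_pos": TCP position; "tool_rot": TCP orientation; "ft_force": force on the tool from outside, world axes, zero at the start; "torque": the same for the moment, N m; "gripper_width": finger opening in m; "grasp_force": force on a finger pad.
Only numpy, scipy, OpenCV 4.12 (cv2) and the standard library are available. Lean on these libraries where they do the work, as an engineer would, in place of code of your own. Each camera call takes 0.05 s, during which the arm holds its last target. There are 200 camera calls.

## Working session

There is one attempt and no reset: what is moved stays moved. The work goes in short steps, Python scripts to look and compute and a shell command to move; the robot and the scene stay as the last step left them, time stands still between calls to the robot, and variables do not carry over. Pictures are saved under pics/ and viewed, at most 10 in all, crops included, and the job is handed in when it is done.

```bash
ls; mkdir -p pics; python3 - <<'E'
from plant import env
import cv2
for n in ("top","side"):
    im=env.read_camera(n); cv2.imwrite(f"pics/{n}0.png",im[:,:,::-1])
    c=env.get_calibration(n); print(n,c)
s=env.sense(); print(s)
E
```

```text
pics
top {'mtx': array([[447.79576291,   0.        , 279.16596666],
       [  0.        , 447.79576291, 205.1941407 ],
       [  0.        ,   0.        ,   1.        ]]), 'eye': array([0.4336591 , 0.01444076, 1.30483186]), 'rotation': array([ 0.07197016, -0.07709881, -1.59445795])}
side {'mtx': array([[455.92687514,   0.        , 287.84311522],
       [  0.        , 455.92687514, 204.10012117],
       [  0.        ,   0.        ,   1.        ]]), 'eye': array([ 0.29024108, -1.25768586,  0.7155999 ]), 'rotation': array([ 1.10259268, -0.14144959, -0.17724361])}
{'time': 0.1, 'joints': array([-1.43230618e+00,  1.81472615e-01,  1.60788614e+00, -3.42689871e-05,
        1.35379904e+00, -2.06290470e-01]), 'qvel': array([-0.00127215, -0.00275213, -0.00097948,  0.00055246, -0.00106081,
        0.00016428]), 'tau': array([ 4.94736105e-04, -4.34824383e+01, -3.42695224e+01,  7.04572094e-02,
        3.40708334e-02, -4.32394575e-05]), 'tool_pos': array([ 0.19428703, -0.54066389,  0.23070751]), 'tool_rot': array([-3.09348240e+00, -5.38644562e-01, -3.07846474e-05]), 'ft_force': array([ 1.08698868, -0.04579639,  0.13104338]), 'torque': array([-0.03273786, -0.00806765,  0.02822979]), 'grasp_force': 0.0, 'gripper_width': 0.08836499585088814}
```

View pics/top0.png

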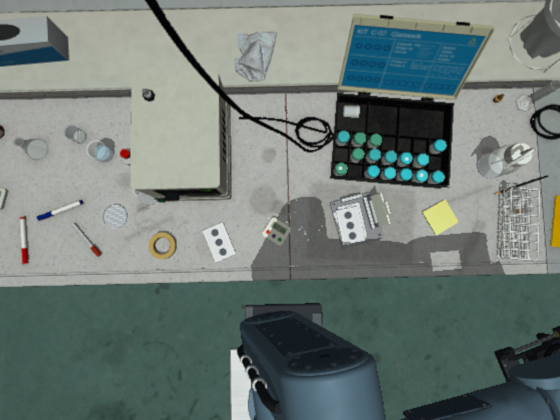

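View pics/side0.png

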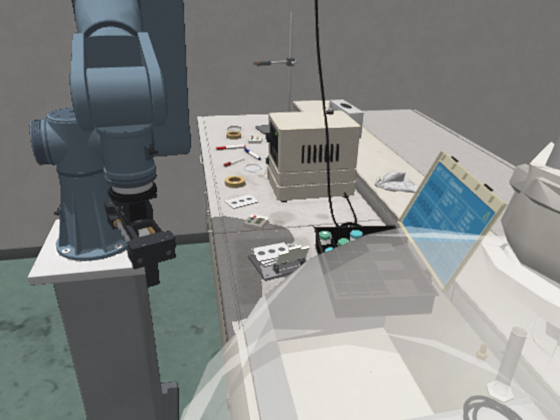

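The top view shows plate_3 near (219,242), between the tape roll (161,245) and the timer (277,230). The jig with its pile is at about (352,222), and its cover is at (385,208).

```bash
cat > h.py <<'E'
import numpy as np, cv2
from scipy.spatial.transform import Rotation as R
from plant import env
def onplane(c,uv,z):
    uv=np.atleast_2d(np.array(uv,float)); K=c['mtx']
    d=np.c_[(uv[:,0]-K[0,2])/K[0,0], -(uv[:,1]-K[1,2])/K[1,1], -np.ones(len(uv))]
    w=R.from_rotvec(c['rotation']).apply(d); e=np.array(c['eye'])
    return e+w*((z-e[2])/w[:,2])[:,None]
def proj(c,P):
    p=R.from_rotvec(c['rotation']).inv().apply(np.atleast_2d(P)-c['eye']); K=c['mtx']
    return np.c_[K[0,0]*p[:,0]/-p[:,2]+K[0,2], K[1,1]*-p[:,1]/-p[:,2]+K[1,2]]
def rect(P):
    """centre, (short,long), yaw of the long edge"""
    (x,y),(w,h),a=cv2.minAreaRect((P[:,:2]*1000).astype(np.float32))
    if w>h: a-=90; w,h=h,w
    return (round(x/1000,4),round(y/1000,4)),(round(w,1),round(h,1)),round((a+90-90)%180,2)
def grab(n,name=None):
    s=env.sense(); c=env.get_calibration(n); im=env.read_camera(n)
    if name: cv2.imwrite(f'pics/{name}.png',im[:,:,::-1])
    return s,c,im
E
python3 - <<'E'
from h import *
c=env.get_calibration('top'); im=cv2.imread('pics/top0.png')
for nm,(x0,y0,x1,y1),z in (('plate3',(195,215,245,270),.006),('pile',(325,195,375,250),.028)):
    g=im[y0:y1,x0:x1].min(2); m=(g>205).astype(np.uint8)
    m=cv2.morphologyEx(m,cv2.MORPH_OPEN,np.ones((3,3)))
    cs,_=cv2.findContours(m,0,1); k=max(cs,key=cv2.contourArea)[:,0]+[x0,y0]
    print(nm,rect(onplane(c,k,z)), k.min(0),k.max(0), np.percentile(g,[10,50,90]))
s=env.sense(); cw=env.get_calibration('wrist'); T=R.from_rotvec(s['tool_rot'])
print('tool axes\n',T.as_matrix().round(3)); print('cam in tool',T.inv().apply(cw['eye']-s['tool_pos']).round(3),(T.inv()*R.from_rotvec(cw['rotation'])).as_matrix().round(2)); print(cw['mtx'])
print(onplane(c,[[277,230],[161,245],[440,217],[116,216],[365,213]],0.01).round(3))
cv2.imwrite('pics/z0.png',cv2.resize(im[180:270,180:420],None,fx=3.3,fy=3.3,interpolation=cv2.INTER_CUBIC))
E
```

```text
plate3 ((0.448, 0.2024), (26.5, 95.8), 111.98) [204 229] [222 260] [157. 169. 217.]
pile ((0.4971, -0.2117), (29.0, 94.9), 99.69) [349 207] [363 240] [ 87. 143. 215.]
tool axes
 [[ 0.941  0.338 -0.   ]
 [ 0.338 -0.941  0.002]
 [ 0.    -0.002 -1.   ]]
cam in tool [ 0.081 -0.    -0.152] [[ 0.    0.95  0.31]
 [ 1.   -0.    0.  ]
 [ 0.    0.31 -0.95]]
[[306.55568153   0.         276.33234106]
 [  0.         306.55568153 210.57243522]
 [  0.           0.           1.        ]]
[[ 0.485  0.017  0.01 ]
 [ 0.45   0.352  0.01 ]
 [ 0.51  -0.457  0.01 ]
 [ 0.537  0.482  0.01 ]
 [ 0.528 -0.24   0.01 ]]
```

View pics/z0.png

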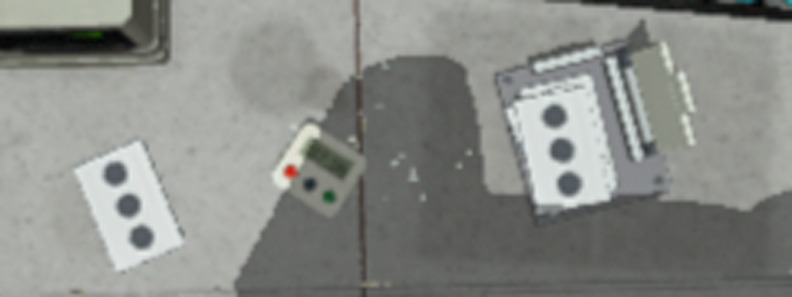

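The zoom shows plate_3's spots at zoom (115,173), (128,206) and (142,238), and the pile between the jig's two stops. The cover leans back on the right. I'll move the wrist camera over the jig for a closer view.

```bash
python3 -m creep '[{"fingers":1,"xyz":[3.1,-1.9,0.6],"rot":[0,0,0]},{"fingers":1,"xyz":[3.1,-1.9,0.6],"rot":[0,0,0]},{"fingers":1,"xyz":[3.1,-1.9,0.6],"rot":[0,0,0]},{"fingers":1,"xyz":[3.1,-1.9,0.6],"rot":[0,0,0]},{"fingers":1,"xyz":[3.1,-1.9,0.6],"rot":[0,0,0]},{"fingers":1,"xyz":[3.1,-1.9,0.6],"rot":[0,0,0]},{"fingers":1,"xyz":[3.1,-1.9,0.6],"rot":[0,0,0]},{"fingers":1,"xyz":[3.1,-1.9,0.6],"rot":[0,0,0]},{"fingers":1,"xyz":[3.1,-1.9,0.6],"rot":[0,0,0]},{"fingers":1,"xyz":[3.1,-1.9,0.6],"rot":[0,0,0]},{"fingers":1,"xyz":[3.1,-1.9,0.6],"rot":[0,0,0]},{"fingers":1,"xyz":[0,0,0],"rot":[0,0,0]}]'; python3 - <<'E'
from h import *
s,c,im=grab('wrist','w1'); np.save('w1.npy',c,allow_pickle=True); print(s['tool_pos'],s['time'],c['eye'])
E
```

```text
time: 1.1
tool_pos: [0.4465, -0.2238, 0.164]
tool_rot: [-3.09, -0.546, 0.0]
ft_force: [-1.3, 0.6, 0.3]
gripper_width: 0.0878
grasp_force: 0.0
[ 0.44651277 -0.22382097  0.16401204] 1.1 [ 0.52260645 -0.19650886  0.31574209]
```

View pics/w1.png

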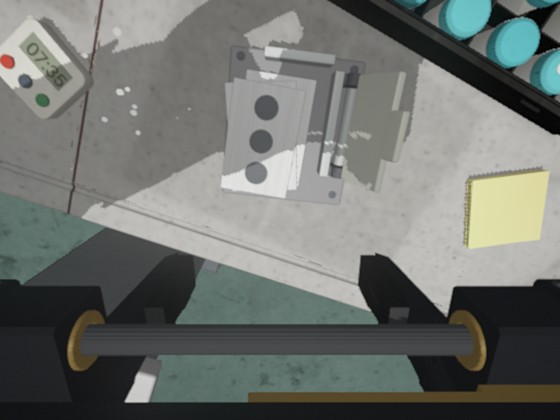

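The wrist view shows bed corners at about (231,46), (365,60), (340,204) and (222,192). The side stop is at (300,55), the back stop at (332,125) and the open cover at (380,130). I'll zoom in for exact corners.

```bash
python3 - <<'E'
import cv2
im=cv2.imread('pics/w1.png')[35:215,205:425]
l=cv2.createCLAHE(2,(4,4)).apply(cv2.cvtColor(im,6))
cv2.imwrite('pics/w1z.png',cv2.resize(l,None,fx=3.3,fy=3.3,interpolation=cv2.INTER_CUBIC))
E
```

```text
(no output)
```

View pics/w1z.png

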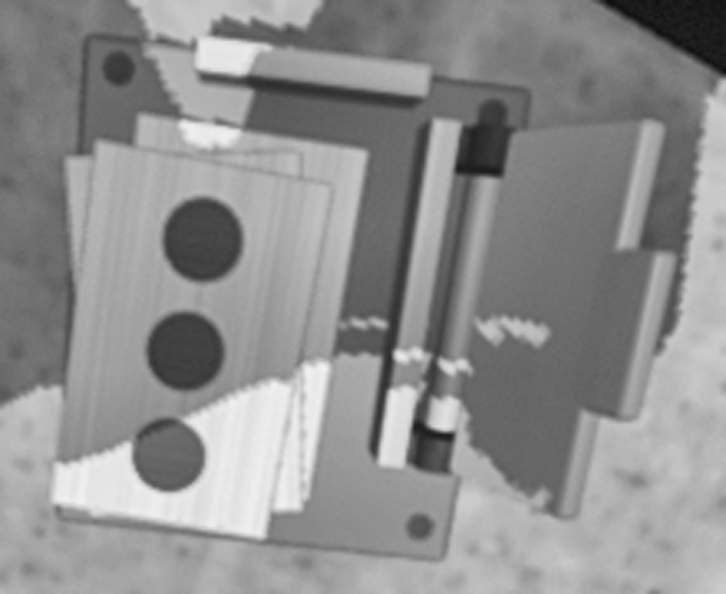

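```bash
python3 - <<'E'
from h import *
from scipy.optimize import least_squares
c=np.load('w1.npy',allow_pickle=True).item()
f=lambda p:np.array(p,float)/3.3+[205,35]
uv=f([(86,36),(529,88),(444,558),(432,120),(379,465)])
J=np.array([(-62,59,10),(62,59,10),(62,-79,10),(32,46,32),(32,-46,32)])/1000.
T=lambda p,Q:R.from_euler('z',p[2]).apply(Q)+[p[0],p[1],0]
r=least_squares(lambda p:(proj(c,T(p,J))-uv).ravel(),[.49,-.21,-1.4])
p=r.x;print('jig',p.round(4),np.degrees(p[2]).round(2),'res px',r.fun.round(1))
np.save('jig.npy',p)
cov=f([(648,252),(613,412)])
F=lambda t:np.array([[.048-.066*np.cos(t),y,.034+.066*np.sin(t)] for y in (.018,-.018)])
q=least_squares(lambda t:(proj(c,T(p,F(t[0])))-cov).ravel(),[2.]);print('cover',q.x,q.fun.round(1))
def tojig(P): return R.from_euler('z',-p[2]).apply(P-[p[0],p[1],0])
P=onplane(c,f([(97,142),(330,186),(267,538),(53,505)]),.028)
print('plate2 corners jig',(tojig(P)*1000).round(1)[:,:2].tolist(), 'mean',(tojig(P).mean(0)*1000).round(1))
P0=onplane(c,f([(136,113),(368,150),(302,510)]),.022);print('p1/0',(tojig(P0)*1000).round(1)[:,:2].tolist())
# plate3 from top camera, spots
t=env.get_calibration('top'); S=onplane(t,np.array([(115,173),(128,206),(142,238)])/3.3+180,.006); C=onplane(t,np.array([(73,170),(140,140),(185,243),(121,272)])/3.3+180,.006)
d=C.mean(0);l=(C[1]+C[0]-C[2]-C[3]);print('plate3',S[1].round(4),d.round(4),np.degrees(np.arctan2(l[1],l[0])),np.linalg.norm(C[1]-C[0]),np.linalg.norm(C[2]-C[1]))
print('jig via top: bed corners', (tojig(onplane(t,np.array([(497,73),(540,223),(668,190)])/3.3+180,.010))*1000).round(1).tolist())
print('pump front', onplane(t,[[150,196],[220,198]],0).round(3).tolist())
E
```

```text
jig [ 0.5165 -0.2119 -1.3272] -76.04 res px [-1.5 -0.7  1.3 -0.2  0.9  2.1 -0.2 -1.1 -0.4  0.8]
cover [1.92016157] [ 0.6 -1.2 -0.6  2.9]
plate2 corners jig [[-53.5, 31.2], [8.7, 27.0], [3.3, -71.2], [-60.1, -68.0]] mean [-25.4 -20.3  28. ]
p1/0 [[-44.5, 39.8], [18.1, 37.4], [13.1, -63.1]]
plate3 [0.4531 0.1858 0.006 ] [0.453  0.1843 0.006 ] 23.628092423364908 0.064140546659796 0.09870678788786574
jig via top: bed corners [[-57.9, 60.9, 10.0], [-58.0, -75.5, 10.0], [58.0, -77.6, 10.0]]
pump front [[0.594, 0.386, 0.0], [0.583, 0.181, 0.0]]
```

```bash
python3 -m creep '[{"fingers":1,"xyz":[0.7,-3.4,0],"rot":[0,0,0]},{"fingers":1,"xyz":[0.7,-3.4,0],"rot":[0,0,0]},{"fingers":1,"xyz":[0.7,-3.4,0],"rot":[0,0,0]},{"fingers":1,"xyz":[0.7,-3.4,0],"rot":[0,0,0]},{"fingers":1,"xyz":[0.7,-3.4,0.5],"rot":[0,0,0]},{"fingers":1,"xyz":[0.7,-3.4,0.5],"rot":[0,0,0]},{"fingers":1,"xyz":[0.7,-3.4,0.8],"rot":[0,0,0]},{"fingers":1,"xyz":[0.7,-3.4,0.8],"rot":[0,0,0]},{"fingers":1,"xyz":[0.7,-3.4,0.8],"rot":[0,0,0]},{"fingers":1,"xyz":[0.7,-3.4,0.8],"rot":[0,0,0]},{"fingers":1,"xyz":[0.7,-3.4,0.8],"rot":[0,0,0]},{"fingers":1,"xyz":[0.7,-3.4,0.8],"rot":[0,0,0]}]'
python3 -m creep '[{"fingers":1,"xyz":[0,0,0],"rot":[0,0,-3.5]},{"fingers":1,"xyz":[0,0,0],"rot":[0,0,0]}]' 
cat >> h.py <<'E'
def plate_mask(im,z,c,thr=None,near=None):
    g=im.min(2).astype(np.uint8); hsv=cv2.cvtColor(im,cv2.COLOR_RGB2HSV)
    return g
E
python3 - <<'E'
from h import *
s,c,im=grab('wrist','w2'); np.save('w2.npy',c,allow_pickle=True); print(s['tool_pos'],s['tool_rot'],s['time'])
print(proj(c,[.453,.185,.006]))
g=im.min(2); print(np.percentile(g[:250],[5,50,80,90,95]))
m=cv2.morphologyEx((g[:300]>195).astype(np.uint8),cv2.MORPH_OPEN,np.ones((3,3)))
cs,_=cv2.findContours(m,0,1)
for k in sorted(cs,key=cv2.contourArea)[-3:]: print(cv2.contourArea(k),k[:,0].min(0),k[:,0].max(0),rect(onplane(c,k[:,0],.006)))
E
```

```text
time: 2.15
tool_pos: [0.3858, 0.1837, 0.1075]
tool_rot: [3.095, 0.537, 0.001]
ft_force: [0.7, -0.2, -0.3]
gripper_width: 0.0883
grasp_force: 0.0
time: 2.32
tool_pos: [0.3851, 0.1837, 0.107]
tool_rot: [3.075, 0.641, -0.002]
ft_force: [-0.1, 0.1, -0.6]
gripper_width: 0.088
grasp_force: 0.0
[0.38511866 0.18373657 0.10703791] [ 3.07513481e+00  6.41207493e-01 -2.03628603e-03] 2.3167
[[309.16446867 132.93885595]]
[ 98. 160. 188. 191. 194.]
45.5 [434 237] [442 245] ((0.414, 0.0384), (7.2, 7.5), 76.46)
91.5 [269  64] [274  88] ((0.4794, 0.2292), (3.8, 16.7), 113.13)
5641.0 [460 136] [553 232] ((0.4802, 0.0122), (63.4, 67.9), 145.95)
```

View pics/w2.png

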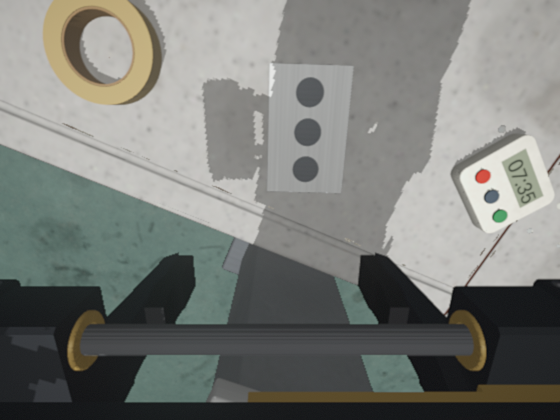

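Plate_3 is in shadow, with corners at (270,63), (353,66), (342,193) and (266,190) and its middle spot at (307,132).

```bash
python3 - <<'E'
from h import *
c=np.load('w2.npy',allow_pickle=True).item(); s=env.sense()
C=onplane(c,[(270,63),(353,66),(342,193),(266,190)],.006);S=onplane(c,[(310,92),(307,132),(305,169)],.006)
l=C[0]+C[1]-C[2]-C[3]; m=C.mean(0); T=R.from_rotvec(s['tool_rot'])
print(m,S[1],np.degrees(np.arctan2(l[1],l[0])),np.degrees(np.arctan2(*(S[0]-S[2])[1::-1])),np.linalg.norm(C[0]-C[1]),np.linalg.norm(C[2]-C[1]))
print('tool yaw',np.degrees(np.arctan2(*T.as_matrix()[1::-1,0])), 'to plate (tool cm)',T.inv().apply(m-s['tool_pos'])*100)
E
```

```text
[0.45313993 0.18647967 0.006     ] [0.45296723 0.18690211 0.006     ] 21.91590683511916 21.55832269891296 0.06232973892514945 0.09859985678990099
tool yaw 23.284954397871115 to plate (tool cm) [ 6.33830169  2.32729841 10.13614683]
```

```bash
python3 -m creep '[{"fingers":1,"xyz":[3.17,1.17,0],"rot":[0,0,0]},{"fingers":1,"xyz":[3.17,1.17,0],"rot":[0,0,1.4]},{"fingers":1,"xyz":[0,0,3],"rot":[0,0,0]},{"fingers":1,"xyz":[0,0,3],"rot":[0,0,0]},{"fingers":1,"xyz":[0,0,2.5],"rot":[0,0,0]},{"fingers":1,"xyz":[0,0,0.6],"rot":[0,0,0]},{"fingers":1,"xyz":[0,0,0],"rot":[0,0,0]},{"fingers":0,"xyz":[0,0,0],"rot":[0,0,0]},{"fingers":0,"xyz":[0,0,0],"rot":[0,0,0]},{"fingers":0,"xyz":[0,0,0],"rot":[0,0,0]},{"fingers":0,"xyz":[0,0,0],"rot":[0,0,0]},{"fingers":0,"xyz":[0,0,0],"rot":[0,0,0]}]' 25
```

```text
time: 3.37
tool_pos: [0.4541, 0.1869, 0.0176]
tool_rot: [3.084, 0.596, 0.003]
ft_force: [0.0, 0.6, 0.3]
gripper_width: 0.0569
grasp_force: 0.0
```

```bash
python3 - <<'E'
from h import *
s,c,im=grab('wrist','w3'); print(s['gripper_width'],s['grasp_force'],s['tool_pos'],env.tip_extent,s['ft_force'])
E
```

```text
0.05691492034439576 0.0 [0.45405065 0.18688755 0.01756804] 0.014 [0.01026423 0.63877338 0.30418117]
```

View pics/w3.png

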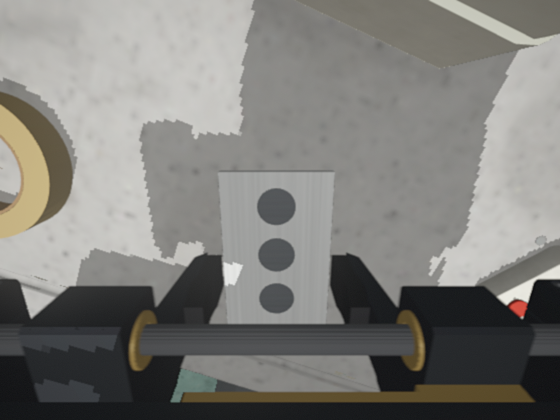

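The fingers straddle the plate (edges at about 222 and 330 at row 260), with the middle spot at (277,255). I'll let them finish closing.

```bash
python3 -m creep '[{"fingers":0,"xyz":[0,0,0],"rot":[0,0,0]},{"fingers":0,"xyz":[0,0,0],"rot":[0,0,0]}]'; python3 - <<'E'
from h import *
c=env.get_calibration('wrist'); s=env.sense()
print(proj(c,[s['tool_pos']+[0,0,-.012]])); P=onplane(c,[(277,206),(277,255),(277,298)],.006); print(P, s['tool_pos'])
E
```

```text
time: 3.58
tool_pos: [0.4533, 0.1868, 0.0167]
tool_rot: [-3.085, -0.596, -0.0]
ft_force: [0.2, -0.1, -0.1]
gripper_width: 0.0393
grasp_force: 0.0
[[276.70468424 253.69881428]]
[[0.48111855 0.19783324 0.006     ]
 [0.45318913 0.18660074 0.006     ]
 [0.42599613 0.1756644  0.006     ]] [0.45331039 0.1868352  0.01669949]
```

The fingers closed over the top of the plate. I'll reopen, go slightly lower and settle before closing again.

```bash
python3 -m creep '[{"fingers":1,"xyz":[0,0,0],"rot":[0,0,0]},{"fingers":1,"xyz":[0,0,0],"rot":[0,0,0]},{"fingers":1,"xyz":[0,0,0],"rot":[0,0,0]},{"fingers":1,"xyz":[0,0,0],"rot":[0,0,0]},{"fingers":1,"xyz":[0,0,0],"rot":[0,0,0]},{"fingers":1,"xyz":[0,0,0.25],"rot":[0,0,0]},{"fingers":1,"xyz":[0,0,0],"rot":[0,0,0]},{"fingers":1,"xyz":[0,0,0],"rot":[0,0,0]},{"fingers":1,"xyz":[0,0,0],"rot":[0,0,0]}]'; python3 - <<'E'
from h import *
s,c,im=grab('wrist','w4'); print(s['gripper_width'],s['tool_pos'])
cv2.imwrite('pics/w4.png',cv2.resize(im[150:350,130:430,::-1],None,fx=2,fy=2))
E
```

```text
time: 4.33
tool_pos: [0.4532, 0.1867, 0.0139]
tool_rot: [-3.085, -0.596, 0.0]
ft_force: [0.4, -0.3, -0.9]
gripper_width: 0.0881
grasp_force: 0.0
0.08810140293798165 [0.45323396 0.18667337 0.01392647]
```

View pics/w4.png

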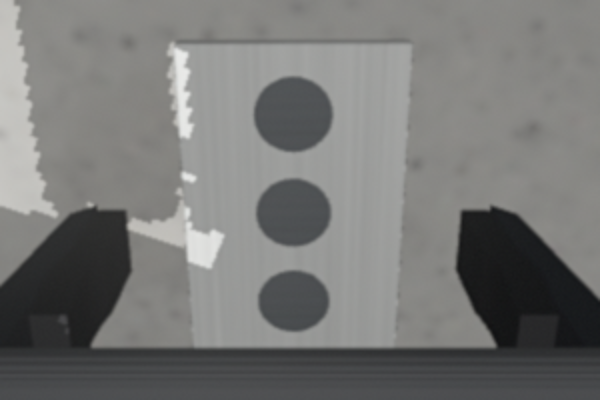

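The fingers are centred on either side of the plate, with inner faces at crop columns 130 and 460 and plate edges at 188 and 403. Closing now.

```bash
python3 -m creep '[{"fingers":1,"xyz":[0,0,-0.05],"rot":[0,0,0]},{"fingers":0,"xyz":[0,0,0],"rot":[0,0,0]},{"fingers":0,"xyz":[0,0,0],"rot":[0,0,0]},{"fingers":0,"xyz":[0,0,0],"rot":[0,0,0]},{"fingers":0,"xyz":[0,0,0],"rot":[0,0,0]},{"fingers":0,"xyz":[0,0,0],"rot":[0,0,0]}]' 25
```

```text
time: 4.88
tool_pos: [0.4533, 0.1867, 0.0145]
tool_rot: [-3.085, -0.595, 0.0]
ft_force: [0.3, -0.7, -0.3]
gripper_width: 0.057
grasp_force: 0.0
```

```bash
python3 - <<'E'
from h import *
c=env.get_calibration('wrist'); s=env.sense(); T=R.from_rotvec(s['tool_rot'])
f=lambda p:np.array(p,float)/2+[130,150]
P=onplane(c,f([(175,42),(411,42)]),.006);print('plate width',np.linalg.norm(P[0]-P[1]))
P=onplane(c,f([(188,300),(400,300)]),.006);print('plate width near',np.linalg.norm(P[0]-P[1]))
for z in (.014,.005,-.005,-.02):
  print(z,((proj(c,s['tool_pos']+T.apply([[x,y,z] for y in(-.044,.044) for x in (.009,-.009)]))-[130,150])*2).round().tolist())
print(s['gripper_width'],s['tool_pos'],s['joints'])
for n in ('top','side'):
  s,cc,im=grab(n,n+'5'); uv=proj(cc,s['tool_pos'])[0].astype(int);print(uv)
  cv2.imwrite(f'pics/{n}5z.png',cv2.resize(im[max(uv[1]-60,0):uv[1]+40,uv[0]-60:uv[0]+60,::-1],None,fx=5,fy=5,interpolation=2))
E
```

```text
plate width 0.062304733257050146
plate width near 0.06459130484038475
0.014 [[144.0, 176.0], [148.0, 231.0], [444.0, 177.0], [439.0, 231.0]]
0.005 [[136.0, 189.0], [141.0, 246.0], [451.0, 189.0], [446.0, 246.0]]
-0.005 [[127.0, 205.0], [133.0, 265.0], [460.0, 205.0], [455.0, 265.0]]
-0.02 [[111.0, 233.0], [118.0, 297.0], [476.0, 233.0], [470.0, 297.0]]
0.0570000777033717 [0.45330764 0.18669474 0.01453173] [1.48009826e-01 3.17918298e-01 1.95167116e+00 1.73480517e-05
 8.72012512e-01 1.33738958e+00]
[218 242]
[240 198]
```

View pics/side5z.png

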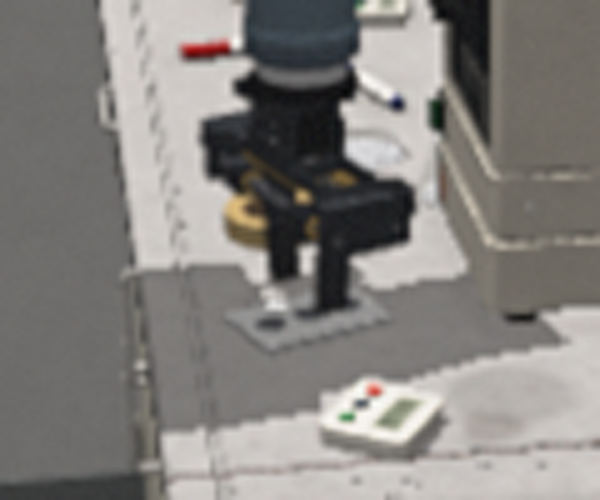

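The side crop shows the fingertips above the plate. Projecting tool points gives the same result: the visible tips sit at about tool z = -5 mm, roughly 19 mm shorter than stated. I'll open and descend by feel.

```bash
python3 -m creep '[{"fingers":1,"xyz":[0,0,0],"rot":[0,0,0]},{"fingers":1,"xyz":[0,0,0],"rot":[0,0,0]},{"fingers":1,"xyz":[0,0,0],"rot":[0,0,0]},{"fingers":1,"xyz":[0,0,0],"rot":[0,0,0]},{"fingers":1,"xyz":[0,0,0.3],"rot":[0,0,0]},{"fingers":1,"xyz":[0,0,0.3],"rot":[0,0,0]},{"fingers":1,"xyz":[0,0,0],"rot":[0,0,0]},{"fingers":1,"xyz":[0,0,0],"rot":[0,0,0]}]'; python3 -m creep '[{"fingers":1,"xyz":[0,0,0.3],"rot":[0,0,0]},{"fingers":1,"xyz":[0,0,0.3],"rot":[0,0,0]},{"fingers":1,"xyz":[0,0,0],"rot":[0,0,0]}]'
python3 - <<'E'
from h import *
s,c,im=grab('wrist'); g=im.max(2); T=R.from_rotvec(s['tool_rot'])
# dark finger bottom edge on the left: top row of the dark finger columns
print([(x,int(np.argmax(g[200:330,x]<60))+200) for x in range(150,205,6)], [(x,int(np.argmax(g[200:330,x]<60))+200) for x in range(350,400,6)])
for z in (.014,.005,-.005): print(z,proj(c,s['tool_pos']+T.apply([[.009,-.044,z],[.009,.044,z]])).round(1).tolist())
E
```

```text
time: 5.65
tool_pos: [0.453, 0.1866, 0.0081]
tool_rot: [-3.085, -0.596, 0.001]
ft_force: [0.6, 0.3, 0.7]
gripper_width: 0.0882
grasp_force: 0.0
time: 5.9
tool_pos: [0.4528, 0.1866, 0.0019]
tool_rot: [-3.085, -0.595, 0.002]
ft_force: [-0.2, -0.2, 0.7]
gripper_width: 0.0877
grasp_force: 0.0
[(150, 273), (156, 267), (162, 261), (168, 257), (174, 255), (180, 256), (186, 256), (192, 258), (198, 325), (204, 325)] [(350, 325), (356, 325), (362, 256), (368, 256), (374, 256), (380, 255), (386, 257), (392, 262), (398, 268)]
0.014 [[201.8, 238.2], [351.7, 238.3]]
0.005 [[198.1, 244.7], [355.5, 244.7]]
-0.005 [[193.4, 252.6], [360.1, 252.7]]
```

There is no contact at TCP z = 2 mm, so the fingers are about 20 mm shorter than stated. Continuing down.

```bash
python3 -m creep '[{"fingers":1,"xyz":[0,0,0.3],"rot":[0,0,0]},{"fingers":1,"xyz":[0,0,0.2],"rot":[0,0,0]},{"fingers":1,"xyz":[0,0,0],"rot":[0,0,0]}]'; python3 -m creep '[{"fingers":1,"xyz":[0,0,0.1],"rot":[0,0,0]},{"fingers":1,"xyz":[0,0,0],"rot":[0,0,0]}]';python3 -m creep '[{"fingers":1,"xyz":[0,0,0.1],"rot":[0,0,0]},{"fingers":1,"xyz":[0,0,0],"rot":[0,0,0]}]'
```

```text
time: 6.2
tool_pos: [0.453, 0.1866, -0.0029]
tool_rot: [-3.085, -0.596, 0.001]
ft_force: [0.1, -0.1, 0.1]
gripper_width: 0.0881
grasp_force: 0.0
time: 6.37
tool_pos: [0.4532, 0.1867, -0.0036]
tool_rot: [-3.085, -0.596, 0.0]
ft_force: [-0.3, -0.1, -0.0]
gripper_width: 0.0879
grasp_force: 0.0
time: 6.53
tool_pos: [0.4533, 0.1867, -0.0046]
tool_rot: [3.085, 0.596, -0.0]
ft_force: [-0.5, 0.5, 0.5]
gripper_width: 0.0879
grasp_force: 0.0
```

```bash
for i in 1 2 3; do python3 -m creep '[{"fingers":1,"xyz":[0,0,0.1],"rot":[0,0,0]},{"fingers":1,"xyz":[0,0,0],"rot":[0,0,0]}]' | grep -E "pos|ft"; done
```

```text
tool_pos: [0.4533, 0.1867, -0.0056]
ft_force: [-0.5, 0.6, 0.6]
tool_pos: [0.4532, 0.1867, -0.0066]
ft_force: [-0.1, 0.1, 0.6]
tool_pos: [0.4533, 0.1867, -0.0068]
ft_force: [-4.4, -1.0, 10.3]
```

The tips touch the worktop at TCP z = -6.7 mm, so tip z = TCP z + 6.7 mm. I'll rise 1.7 mm and grip.

```bash
python3 -m creep '[{"fingers":1,"xyz":[0,0,-0.2],"rot":[0,0,0]},{"fingers":1,"xyz":[0,0,0],"rot":[0,0,0]},{"fingers":0,"xyz":[0,0,0],"rot":[0,0,0]},{"fingers":0,"xyz":[0,0,0],"rot":[0,0,0]},{"fingers":0,"xyz":[0,0,0],"rot":[0,0,0]},{"fingers":0,"xyz":[0,0,0],"rot":[0,0,0]},{"fingers":0,"xyz":[0,0,0],"rot":[0,0,0]},{"fingers":0,"xyz":[0,0,0],"rot":[0,0,0]}]' 25
```

```text
time: 7.7
tool_pos: [0.4532, 0.1867, -0.0056]
tool_rot: [-3.085, -0.595, 0.0]
ft_force: [-1.0, 0.3, -0.1]
gripper_width: 0.0635
grasp_force: 25.0
```

```bash
python3 -m creep '[{"fingers":0,"xyz":[0,0,-3.5],"rot":[0,0,0]},{"fingers":0,"xyz":[0,0,-3.5],"rot":[0,0,0]},{"fingers":0,"xyz":[-0.5,1.8,-2.5],"rot":[0,0,0]},{"fingers":0,"xyz":[-0.5,1.8,-1],"rot":[0,0,0]},{"fingers":0,"xyz":[-1,3.6,0],"rot":[0,0,0]},{"fingers":0,"xyz":[-1,3.6,0],"rot":[0,0,0]},{"fingers":0,"xyz":[-1,3.6,0],"rot":[0,0,0]},{"fingers":0,"xyz":[-1,3.6,0],"rot":[0,0,0]},{"fingers":0,"xyz":[-1,3.6,0],"rot":[0,0,0]},{"fingers":0,"xyz":[-1,3.6,0],"rot":[0,0,0]},{"fingers":0,"xyz":[-1,3.6,0],"rot":[0,0,0]},{"fingers":0,"xyz":[-1,3.6,0],"rot":[0,0,0]}]' 
python3 -m creep '[{"fingers":0,"xyz":[-0.5,1.8,0],"rot":[0,0,0]},{"fingers":0,"xyz":[-0.5,1.8,0],"rot":[0,0,3.95]},{"fingers":0,"xyz":[0,0,0],"rot":[0,0,3.95]},{"fingers":0,"xyz":[0,0,0],"rot":[0,0,0]},{"fingers":0,"xyz":[0,0,0],"rot":[0,0,0]}]'
cat >> h.py <<'E'
p=np.load('jig.npy')
def injig(tgt=None):
    s=env.sense(); J=R.from_euler('z',p[2]); T=R.from_rotvec(s['tool_rot'])
    q=J.inv().apply(s['tool_pos']-[p[0],p[1],0])*1000; M=(J.inv()*T).as_matrix()
    print('t',round(s['time'],2),'TCP in jig mm',q.round(1),'tip z',round(q[2]+6.7,1),'tool x yaw in jig',np.degrees(np.arctan2(M[1,0],M[0,0])).round(2),'tilt z',M[:2,2].round(4),'F jig',J.inv().apply(s['ft_force']).round(1),'w',round(s['gripper_width']*1000,1))
    if tgt is not None: print('move tool cm', (M.T@(np.array(tgt)-q)/10).round(2))
E
python3 -c "
from h import *
injig((-32,-15,24))"
```

```text
time: 8.7
tool_pos: [0.49, -0.1493, 0.0994]
tool_rot: [-3.084, -0.595, 0.0]
ft_force: [0.4, 0.8, -0.8]
gripper_width: 0.0631
grasp_force: 25.0
time: 9.12
tool_pos: [0.4941, -0.1844, 0.0991]
tool_rot: [-3.117, -0.384, 0.001]
ft_force: [0.8, 0.7, -0.9]
gripper_width: 0.0633
grasp_force: 25.0
t 9.12 TCP in jig mm [-32.1 -15.2  99.1] tip z 105.8 tool x yaw in jig 90.08 tilt z [-0.0009 -0.0006] F jig [-0.5  0.9 -0.9] w 63.3
move tool cm [0.02 0.01 7.51]
```

```bash
python3 -m creep '[{"fingers":0,"xyz":[0,0,3],"rot":[0,0,0]},{"fingers":0,"xyz":[0,0,3],"rot":[0,0,0]},{"fingers":0,"xyz":[0,0,1.2],"rot":[0,0,0]},{"fingers":0,"xyz":[0,0,0.2],"rot":[0,0,0]},{"fingers":0,"xyz":[0,0,0],"rot":[0,0,0]}]' | grep -E "pos|ft"; for i in 1 2; do python3 -m creep '[{"fingers":0,"xyz":[0,0,0.1],"rot":[0,0,0]},{"fingers":0,"xyz":[0,0,0],"rot":[0,0,0]}]' | grep -E "pos|ft"; done
```

```text
tool_pos: [0.4941, -0.1838, 0.0251]
ft_force: [0.4, -0.2, -1.3]
tool_pos: [0.4956, -0.1851, 0.0259]
ft_force: [0.2, 0.7, -1.9]
tool_pos: [0.4951, -0.185, 0.0244]
ft_force: [-0.7, -1.3, -0.4]
```

```bash
for i in 1 2; do python3 -m creep '[{"fingers":0,"xyz":[0,0,0.1],"rot":[0,0,0]},{"fingers":0,"xyz":[0,0,0],"rot":[0,0,0]},{"fingers":0,"xyz":[0,0,0],"rot":[0,0,0]}]' | grep -E "pos|ft"; done; python3 -c "
from h import *
injig()
grab('side','side6')"
```

```text
tool_pos: [0.4945, -0.1847, 0.0226]
ft_force: [-0.3, -0.1, -1.0]
tool_pos: [0.4946, -0.1847, 0.0223]
ft_force: [-4.0, 0.8, 6.4]
t 10.37 TCP in jig mm [-31.7 -14.7  22.3] tip z 29.0 tool x yaw in jig 90.0 tilt z [ 0.0001 -0.0001] F jig [-1.7 -3.7  6.4] w 63.3
```

Contact came at the expected height (tip z 29). Releasing and retreating.

```bash
python3 -m creep '[{"fingers":0.85,"xyz":[0,0,0],"rot":[0,0,0]},{"fingers":0.85,"xyz":[0,0,0],"rot":[0,0,0]},{"fingers":0.85,"xyz":[0,0,-0.5],"rot":[0,0,0]},{"fingers":0.85,"xyz":[0,0,-2],"rot":[0,0,0]},{"fingers":0.85,"xyz":[-2,-1,-3],"rot":[0,0,0]},{"fingers":0.85,"xyz":[-2.5,0,-2.5],"rot":[0,0,0]},{"fingers":0.85,"xyz":[-2.5,0,-2],"rot":[0,0,0]},{"fingers":0.85,"xyz":[0,0,0],"rot":[0,0,0]},{"fingers":0.85,"xyz":[0,0,0],"rot":[0,0,0]}]'; python3 - <<'E'
from h import *
injig(); s,c,im=grab('wrist'); np.save('w6.npy',c,allow_pickle=True)
uv=proj(c,R.from_euler('z',p[2]).apply([[0,0,.03]])+[p[0],p[1],0])[0].astype(int); print(uv); x0,y0=max(uv[0]-130,0),max(uv[1]-110,0); print(x0,y0)
cv2.imwrite('pics/w6z.png',cv2.resize(im[y0:y0+200,x0:x0+260,::-1],None,fx=3,fy=3,interpolation=2))
E
```

```text
time: 11.17
tool_pos: [0.4245, -0.1927, 0.123]
tool_rot: [3.116, 0.379, 0.004]
ft_force: [0.5, 0.1, -0.5]
gripper_width: 0.0745
grasp_force: 0.0
t 11.17 TCP in jig mm [-40.8 -84.6 123. ] tip z 129.7 tool x yaw in jig 89.9 tilt z [0.0029 0.0023] F jig [ 0.   0.6 -0.5] w 74.5
[330 104]
200 0
```

View pics/w6z.png

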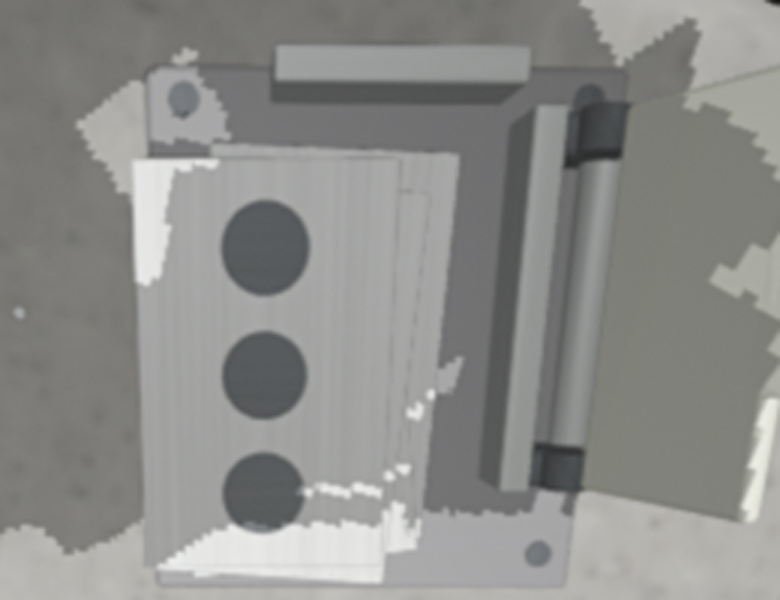

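All four plates lie in one pile in this crop. The side stop's inner top edge runs (275,80)–(530,80), the back stop's front top edge runs (536,105)–(500,490), and the bed corners are (150,66), (628,70) and (566,584). I'll refine the jig pose from these.

```bash
python3 - <<'E'
from h import *
from scipy.optimize import least_squares
c=np.load('w6.npy',allow_pickle=True).item()
uv=np.array([(148,66),(628,70),(566,584),(536,105),(500,490),(275,80),(530,80)])/3+[200,0]
J=np.array([(-62,59,10),(62,59,10),(62,-79,10),(32,46,32),(32,-46,32),(-30,50,32),(30,50,32)])/1000.
T=lambda p,Q:R.from_euler('z',p[2]).apply(Q)+[p[0],p[1],0]
r=least_squares(lambda q:(proj(c,T(q,J))-uv).ravel(),p)
print(p,r.x.round(4),np.degrees(r.x[2]),r.fun.round(1)); np.save('jig1.npy',p); np.save('jig.npy',r.x)
q=r.x
inv=lambda P:R.from_euler('z',-q[2]).apply(P-[q[0],q[1],0])*1000
print(inv(onplane(c,np.array([(133,158),(402,158),(383,582),(146,566)])/3+[200,0],.034)).round(1)[:,:2].tolist())
E
python3 -c "
from h import *
injig((-55,0,17))"
```

```text
[ 0.51651527 -0.21191447 -1.32718539] [ 0.5169 -0.2111 -1.3324] -76.34148292645622 [-2.  -1.1  1.8 -1.7  0.9  2.6  0.4 -1.  -0.1  1.3 -0.9  0.4  0.1  0.8]
[[-62.7, 33.5], [0.8, 33.8], [2.1, -69.7], [-62.1, -65.4]]
t 11.22 TCP in jig mm [-40.2 -85.3 122. ] tip z 128.7 tool x yaw in jig 90.24 tilt z [0.0013 0.0013] F jig [-0.  -0.7 -0.4] w 75.3
move tool cm [ 8.52 -1.46 10.51]
```

```bash
python3 -m creep '[{"fingers":1,"xyz":[0,-1.5,0],"rot":[0,0,7.1]},{"fingers":1,"xyz":[0,-1.5,0],"rot":[0,0,7.1]},{"fingers":1,"xyz":[0,-1.5,0],"rot":[0,0,7.1]},{"fingers":1,"xyz":[0,0,0],"rot":[0,0,7.1]},{"fingers":1,"xyz":[0,0,0],"rot":[0,0,7.1]},{"fingers":1,"xyz":[0,0,0],"rot":[0,0,7.1]},{"fingers":1,"xyz":[0,0,0],"rot":[0,0,7.1]},{"fingers":1,"xyz":[0,0,0],"rot":[0,0,7.1]},{"fingers":1,"xyz":[0,0,0],"rot":[0,0,7.1]},{"fingers":1,"xyz":[0,0,0],"rot":[0,0,7.1]},{"fingers":1,"xyz":[0,0,0],"rot":[0,0,7.1]},{"fingers":1,"xyz":[0,0,0],"rot":[0,0,7.1]}]'|head -2; python3 -m creep '[{"fingers":1,"xyz":[0,0,0],"rot":[0,0,5]},{"fingers":1,"xyz":[0,0,0],"rot":[0,0,0]},{"fingers":1,"xyz":[0,0,0],"rot":[0,0,0]}]' |head -1; python3 -c "
from h import *
injig((-84,-16,5.3))"
```

```text
time: 12.22
tool_pos: [0.4189, -0.1466, 0.1201]
time: 12.47
t 12.47 TCP in jig mm [-85.7 -80.1 120.5] tip z 127.2 tool x yaw in jig 0.29 tilt z [-0.0016 -0.0012] F jig [-0.1  1.5  0.1] w 87.7
move tool cm [ 0.22 -6.43 11.51]
```

```bash
python3 -m creep '[{"fingers":1,"xyz":[0,-3.2,0],"rot":[0,0,0.3]},{"fingers":1,"xyz":[0,-3.2,1],"rot":[0,0,0]},{"fingers":1,"xyz":[0,0,3.5],"rot":[0,0,0]},{"fingers":1,"xyz":[0,0,3.5],"rot":[0,0,0]},{"fingers":1,"xyz":[0,0,2.5],"rot":[0,0,0]},{"fingers":1,"xyz":[0,0,0.8],"rot":[0,0,0]},{"fingers":1,"xyz":[0,0,0],"rot":[0,0,0]},{"fingers":1,"xyz":[0,0,0],"rot":[0,0,0]}]' |head -1; python3 -c "
from h import *
injig((-50,-16,5))"
```

```text
time: 13.13
t 13.13 TCP in jig mm [-85.  -16.1   8.7] tip z 15.4 tool x yaw in jig -0.13 tilt z [-0.0003 -0.0003] F jig [0.3 0.4 0.3] w 87.8
move tool cm [ 3.5  -0.01  0.37]
```

```bash
python3 -m creep '[{"fingers":1,"xyz":[0.4,0,0.35],"rot":[0,0,0]},{"fingers":1,"xyz":[0.4,0,0],"rot":[0,0,0]},{"fingers":1,"xyz":[0.3,0,0],"rot":[0,0,0]},{"fingers":1,"xyz":[0.3,0,0],"rot":[0,0,0]},{"fingers":1,"xyz":[0.3,0,0],"rot":[0,0,0]},{"fingers":1,"xyz":[0.3,0,0],"rot":[0,0,0]},{"fingers":1,"xyz":[0.3,0,0],"rot":[0,0,0]},{"fingers":1,"xyz":[0.3,0,0],"rot":[0,0,0]},{"fingers":1,"xyz":[0.3,0,0],"rot":[0,0,0]},{"fingers":1,"xyz":[0.3,0,0],"rot":[0,0,0]},{"fingers":1,"xyz":[0.3,0,0],"rot":[0,0,0]},{"fingers":1,"xyz":[0.3,0,0],"rot":[0,0,0]}]' |head -1; python3 -c "
from h import *
injig((-41,-16,5.2))"
```

```text
time: 14.13
t 14.13 TCP in jig mm [-47.3 -16.4   5.1] tip z 11.8 tool x yaw in jig -0.2 tilt z [-0.0009 -0.0002] F jig [-4.6 -0.7  6.1] w 88.1
move tool cm [ 0.63 -0.05 -0.02]
```

```bash
python3 -m creep '[{"fingers":1,"xyz":[0.15,0,-0.1],"rot":[0,0,0]},{"fingers":1,"xyz":[0.15,0,0],"rot":[0,0,0]},{"fingers":1,"xyz":[0.1,0,0],"rot":[0,0,0]}]' |head -1; python3 -c "
from h import *
injig((-41,-16,5.2))"; for i in 1 2 3; do python3 -m creep '[{"fingers":1,"xyz":[0.1,0,0],"rot":[0,0,0]},{"fingers":1,"xyz":[0,0,0],"rot":[0,0,0]}]' |head -1; python3 -c "
from h import *
injig((-41,-16,5.2))"; done
```

```text
time: 14.38
t 14.38 TCP in jig mm [-43.7 -16.8   5.5] tip z 12.2 tool x yaw in jig -0.21 tilt z [-0.0015 -0.0007] F jig [-6.5  1.6  0.6] w 87.9
move tool cm [ 0.27 -0.08  0.03]
time: 14.55
t 14.55 TCP in jig mm [-43.3 -17.    5.3] tip z 12.0 tool x yaw in jig -0.19 tilt z [-0.0024 -0.0012] F jig [-6.3  0.6 -0.6] w 88.0
move tool cm [ 0.23 -0.1   0.01]
time: 14.72
t 14.72 TCP in jig mm [-42.2 -17.    5.3] tip z 12.0 tool x yaw in jig -0.18 tilt z [-0.0022 -0.0013] F jig [-5.6  0.6 -0.1] w 87.9
move tool cm [ 0.12 -0.1   0.01]
time: 14.88
t 14.88 TCP in jig mm [-42.  -17.    5.2] tip z 11.9 tool x yaw in jig -0.17 tilt z [-0.0035 -0.0015] F jig [-8.9  1.3  2. ] w 87.7
move tool cm [ 0.1 -0.1  0. ]
```

Contact with the back stop is starting. I'll push a little more.

```bash
for i in 1 2 3; do python3 -m creep '[{"fingers":1,"xyz":[0.1,0,0],"rot":[0,0,0]},{"fingers":1,"xyz":[0,0,0],"rot":[0,0,0]}]' |head -1; python3 -c "
from h import *
injig()"; done
```

```text
time: 15.05
t 15.05 TCP in jig mm [-41.7 -17.    5.2] tip z 11.9 tool x yaw in jig -0.15 tilt z [-0.0046 -0.0017] F jig [-11.    2.    3.2] w 87.8
time: 15.22
t 15.22 TCP in jig mm [-41.4 -17.    5.1] tip z 11.8 tool x yaw in jig -0.13 tilt z [-0.0057 -0.002 ] F jig [-14.9   2.6   4.2] w 87.8
time: 15.38
t 15.38 TCP in jig mm [-41.3 -17.1   5.1] tip z 11.8 tool x yaw in jig -0.11 tilt z [-0.007  -0.0023] F jig [-17.3   3.5   7. ] w 88.2
```

The pile is against the back stop (-17 N). The outer backs of the fingers look tapered, so for the y push I'll use the flat front face of the +x finger. That means yaw 90, fully open, tool centre at jig x = -48, which also keeps the body clear of the cover.

```bash
python3 -m creep '[{"fingers":1,"xyz":[-1,0,0],"rot":[0,0,0]},{"fingers":1,"xyz":[-2.5,0,-2],"rot":[0,0,0]},{"fingers":1,"xyz":[-1,2,-3],"rot":[0,0,-7]},{"fingers":1,"xyz":[0,3,-2],"rot":[0,0,-7]},{"fingers":1,"xyz":[0,3,0],"rot":[0,0,-7]},{"fingers":1,"xyz":[0,0,0],"rot":[0,0,-7]},{"fingers":1,"xyz":[0,0,0],"rot":[0,0,-7]},{"fingers":1,"xyz":[0,0,0],"rot":[0,0,-7]},{"fingers":1,"xyz":[0,0,0],"rot":[0,0,-7]},{"fingers":1,"xyz":[0,0,0],"rot":[0,0,-7]},{"fingers":1,"xyz":[0,0,0],"rot":[0,0,-7]},{"fingers":1,"xyz":[0,0,0],"rot":[0,0,-7]}]' |head -1;  python3 -m creep '[{"fingers":1,"xyz":[0,0,0],"rot":[0,0,-7]},{"fingers":1,"xyz":[0,0,0],"rot":[0,0,-7]},{"fingers":1,"xyz":[0,0,0],"rot":[0,0,-6]},{"fingers":1,"xyz":[0,0,0],"rot":[0,0,0]},{"fingers":1,"xyz":[0,0,0],"rot":[0,0,0]}]' |head -1; python3 -c "
from h import *
injig((-48,-97,5.5))
s,c,im=grab('wrist','w7'); np.save('w7.npy',c,allow_pickle=True)"
```

```text
time: 16.38
time: 16.8
t 16.8 TCP in jig mm [-70.9 -95.1  76.1] tip z 82.8 tool x yaw in jig 89.57 tilt z [0.0011 0.0002] F jig [ 0.1 -0.4 -1.4] w 88.0
move tool cm [-0.17  2.28  7.07]
```

```bash
python3 -m creep '[{"fingers":1,"xyz":[-0.2,2.3,1],"rot":[0,0,-0.4]},{"fingers":1,"xyz":[0,0,3],"rot":[0,0,0]},{"fingers":1,"xyz":[0,0,2.6],"rot":[0,0,0]},{"fingers":1,"xyz":[0,0,0.45],"rot":[0,0,0]},{"fingers":1,"xyz":[0,0,0],"rot":[0,0,0]},{"fingers":1,"xyz":[0,0,0],"rot":[0,0,0]}]' |head -1; python3 -c "
from h import *
injig((-48,-59,5.5))"
```

```text
time: 17.35
t 17.35 TCP in jig mm [-48.3 -97.1   6. ] tip z 12.7 tool x yaw in jig 90.12 tilt z [-0.     -0.0001] F jig [0.  0.2 0.3] w 88.1
move tool cm [3.81 0.04 0.05]
```

```bash
python3 -m creep '[{"fingers":1,"xyz":[0.3,0,0.05],"rot":[0,0,0]},{"fingers":1,"xyz":[0.3,0,0],"rot":[0,0,0]},{"fingers":1,"xyz":[0.3,0,0],"rot":[0,0,0]},{"fingers":1,"xyz":[0.3,0,0],"rot":[0,0,0]},{"fingers":1,"xyz":[0.3,0,0],"rot":[0,0,0]},{"fingers":1,"xyz":[0.3,0,0],"rot":[0,0,0]},{"fingers":1,"xyz":[0.3,0,0],"rot":[0,0,0]},{"fingers":1,"xyz":[0.3,0,0],"rot":[0,0,0]},{"fingers":1,"xyz":[0.3,0,0],"rot":[0,0,0]},{"fingers":1,"xyz":[0.3,0,0],"rot":[0,0,0]},{"fingers":1,"xyz":[0.3,0,0],"rot":[0,0,0]}]' |head -1; python3 -c "
from h import *
injig()"; for i in 1 2 3; do python3 -m creep '[{"fingers":1,"xyz":[0.2,0,0],"rot":[0,0,0]},{"fingers":1,"xyz":[0,0,0],"rot":[0,0,0]}]' |head -1; python3 -c "
from h import *
injig()"; done
```

```text
time: 18.27
t 18.27 TCP in jig mm [-49.3 -65.1   4.7] tip z 11.4 tool x yaw in jig 90.16 tilt z [-0.0017 -0.0024] F jig [-2.4 -8.1  6.1] w 87.9
time: 18.43
t 18.43 TCP in jig mm [-49.4 -62.8   4.7] tip z 11.4 tool x yaw in jig 90.17 tilt z [-0.0018 -0.0019] F jig [-2.1 -4.5  3.9] w 88.1
time: 18.6
t 18.6 TCP in jig mm [-49.5 -61.9   4.6] tip z 11.3 tool x yaw in jig 90.15 tilt z [-0.0024 -0.004 ] F jig [ -1.  -10.7   7.2] w 88.5
time: 18.77
t 18.77 TCP in jig mm [-49.6 -61.3   4.4] tip z 11.1 tool x yaw in jig 90.13 tilt z [-0.0031 -0.0069] F jig [ -0.4 -18.6  11.3] w 88.0
```

```bash
python3 -m creep '[{"fingers":1,"xyz":[0,0,-0.12],"rot":[0,0,0]},{"fingers":1,"xyz":[0,0,0],"rot":[0,0,0]}]' |head -1; python3 -c "
from h import *
injig()"; for i in 1 2; do python3 -m creep '[{"fingers":1,"xyz":[0.15,0,0],"rot":[0,0,0]},{"fingers":1,"xyz":[0,0,0],"rot":[0,0,0]}]' |head -1; python3 -c "
from h import *
injig()"; done
```

```text
time: 18.93
t 18.93 TCP in jig mm [-49.8 -61.4   4.9] tip z 11.6 tool x yaw in jig 90.12 tilt z [-0.0034 -0.0062] F jig [  2.9 -13.7  -0.5] w 88.1
time: 19.1
t 19.1 TCP in jig mm [-49.8 -61.1   4.7] tip z 11.4 tool x yaw in jig 90.1 tilt z [-0.0041 -0.0089] F jig [  3.5 -21.3   4.3] w 88.4
time: 19.27
t 19.27 TCP in jig mm [-49.9 -60.8   4.7] tip z 11.4 tool x yaw in jig 90.09 tilt z [-0.0048 -0.0114] F jig [  3.6 -27.1   9.2] w 88.0
```

Hard contact with the side stop. I'll back off and locate the top plate's spots with code.

```bash
python3 -m creep '[{"fingers":1,"xyz":[-1.5,0,0],"rot":[0,0,0]},{"fingers":1,"xyz":[-1.5,0,-3],"rot":[0,0,0]},{"fingers":1,"xyz":[0,-1,-3],"rot":[0,0,0]},{"fingers":1,"xyz":[0,-1,-2],"rot":[0,0,0]},{"fingers":1,"xyz":[0,0,-1],"rot":[0,0,0]},{"fingers":1,"xyz":[0,0,0],"rot":[0,0,0]},{"fingers":1,"xyz":[0,0,0],"rot":[0,0,0]}]' |head -1
cat >> h.py <<'E'
def jig2w(Q): return R.from_euler('z',p[2]).apply(np.atleast_2d(Q))+[p[0],p[1],0]
def rectified(im,c,z,x=(-75,75),y=(-90,65),k=4):
    """top-down view of the jig plane at height z, k px per mm, jig y up, jig x right"""
    q=np.array([(x[0],y[0]),(x[1],y[0]),(x[1],y[1]),(x[0],y[1])],float)
    uv=proj(c,jig2w(np.c_[q,[z*1000]*4]/1000)).astype(np.float32)
    d=np.float32([[(a-x[0])*k,(y[1]-b)*k] for a,b in q])
    return cv2.warpPerspective(im,cv2.getPerspectiveTransform(uv,d),((x[1]-x[0])*k,(y[1]-y[0])*k),flags=cv2.INTER_CUBIC)
def spots(im,c,z=.034,k=4):
    w=rectified(im,c,z,k=k); g=cv2.cvtColor(w,cv2.COLOR_RGB2GRAY); out=[]
    m=((g<105)&(g>40)).astype(np.uint8); m=cv2.morphologyEx(m,cv2.MORPH_OPEN,np.ones((9,9)))
    for kk in cv2.findContours(m,1,2)[0]:
        a=cv2.contourArea(kk); (x,y),r=cv2.minEnclosingCircle(kk)
        if a>120*k*k/4 and a>.7*np.pi*r*r: M=cv2.moments(kk); out.append(((M['m10']/M['m00']/k-75).round(1) if 0 else round(M['m10']/M['m00']/k-75,1),round(65-M['m01']/M['m00']/k,1),round(r/k,1)))
    return w,g,out
E
python3 - <<'E'
from h import *
injig(); s,c,im=grab('wrist','w8'); np.save('w8.npy',c,allow_pickle=True)
w,g,o=spots(im,c); cv2.imwrite('pics/w8r.png',w[:,:,::-1]); print(o)
k=4
for x in (-20,-5,20): print('y prof x',x,[int(g[int((65-y)*k)-2:int((65-y)*k)+2,int((x+75)*k)-12:int((x+75)*k)+12].mean()) for y in range(40,62)])
for y in (-35,0,35): print('x prof y',y,[int(g[int((65-y)*k)-12:int((65-y)*k)+12,int((x+75)*k)-2:int((x+75)*k)+2].mean()) for x in range(24,44)])
for y in (-35,35): print('left edge y',y,[int(g[int((65-y)*k)-12:int((65-y)*k)+12,int((x+75)*k)-2:int((x+75)*k)+2].mean()) for x in range(-46,-24)])
E
```

```text
time: 19.85
t 19.85 TCP in jig mm [-68.  -84.8  96.2] tip z 102.9 tool x yaw in jig 90.2 tilt z [0.0011 0.001 ] F jig [ 0.7 -0.3  0.4] w 88.2
[(-1.7, -29.1, 10.5), (-3.2, 0.0, 10.5), (-3.2, 29.8, 10.5), (-53.7, 45.5, 3.8)]
y prof x -20 [162, 162, 162, 162, 162, 161, 161, 161, 162, 147, 136, 152, 153, 153, 153, 153, 150, 123, 115, 12, 0, 0]
y prof x -5 [113, 157, 161, 161, 160, 160, 160, 160, 160, 143, 136, 149, 150, 150, 150, 150, 145, 120, 114, 17, 0, 0]
y prof x 20 [153, 153, 153, 153, 153, 153, 153, 153, 153, 139, 141, 150, 169, 186, 184, 194, 190, 161, 171, 42, 0, 0]
x prof y -35 [158, 156, 156, 157, 137, 93, 106, 141, 148, 145, 144, 145, 145, 138, 95, 66, 62, 52, 51, 61]
x prof y 0 [157, 156, 157, 158, 139, 92, 102, 139, 149, 146, 144, 144, 144, 139, 118, 107, 108, 105, 92, 107]
x prof y 35 [155, 156, 157, 157, 139, 90, 96, 135, 148, 145, 143, 142, 141, 139, 105, 82, 81, 58, 56, 68]
left edge y -35 [116, 116, 112, 121, 155, 163, 162, 164, 163, 145, 113, 122, 158, 162, 162, 164, 162, 160, 161, 165, 164, 161]
left edge y 35 [117, 117, 114, 111, 149, 168, 167, 167, 167, 163, 123, 111, 158, 166, 165, 166, 165, 162, 162, 163, 162, 161]
```

The top plate is flush in y, but it drifted about 2.5 mm off the back stop during the y push. I'll repeat the x push with both fingers.

```bash
python3 -m creep '[{"fingers":1,"xyz":[0,-1,0],"rot":[0,0,7]},{"fingers":1,"xyz":[0,0,0],"rot":[0,0,7]},{"fingers":1,"xyz":[0,0,0],"rot":[0,0,7]},{"fingers":1,"xyz":[0,0,0],"rot":[0,0,7]},{"fingers":1,"xyz":[0,0,0],"rot":[0,0,7]},{"fingers":1,"xyz":[0,0,0],"rot":[0,0,7]},{"fingers":1,"xyz":[0,0,0],"rot":[0,0,7]},{"fingers":1,"xyz":[0,0,0],"rot":[0,0,7]},{"fingers":1,"xyz":[0,0,0],"rot":[0,0,7]},{"fingers":1,"xyz":[0,-2,0],"rot":[0,0,7]},{"fingers":1,"xyz":[0,-3,0],"rot":[0,0,7]},{"fingers":1,"xyz":[0,-3,0],"rot":[0,0,7]}]' |head -1;  python3 -m creep '[{"fingers":1,"xyz":[0,0,0],"rot":[0,0,6.2]},{"fingers":1,"xyz":[0,0,0],"rot":[0,0,0]},{"fingers":1,"xyz":[0,0,0],"rot":[0,0,0]}]' |head -1; python3 -c "
from h import *
injig((-66,0,6))"
```

```text
time: 20.9
time: 21.15
t 21.15 TCP in jig mm [-105.5  -11.    94.4] tip z 101.1 tool x yaw in jig 0.19 tilt z [-0.0022 -0.0028] F jig [ 0.5 -0.2  0.5] w 88.0
move tool cm [ 3.97 -1.11  8.82]
```

```bash
python3 -m creep '[{"fingers":1,"xyz":[2,-1.1,1],"rot":[0,0,0]},{"fingers":1,"xyz":[2,0,2],"rot":[0,0,0.2]},{"fingers":1,"xyz":[0,0,3],"rot":[0,0,0]},{"fingers":1,"xyz":[0,0,2.4],"rot":[0,0,0]},{"fingers":1,"xyz":[0,0,0.4],"rot":[0,0,0]},{"fingers":1,"xyz":[0,0,0],"rot":[0,0,0]},{"fingers":1,"xyz":[0.4,0,0],"rot":[0,0,0]},{"fingers":1,"xyz":[0.4,0,0],"rot":[0,0,0]},{"fingers":1,"xyz":[0.3,0,0],"rot":[0,0,0]},{"fingers":1,"xyz":[0.3,0,0],"rot":[0,0,0]},{"fingers":1,"xyz":[0.3,0,0],"rot":[0,0,0]},{"fingers":1,"xyz":[0.2,0,0],"rot":[0,0,0]}]' |head -1; python3 -c "
from h import *
injig((-41,0,6))";for i in 1 2 3; do python3 -m creep '[{"fingers":1,"xyz":[0.2,0,0],"rot":[0,0,0]},{"fingers":1,"xyz":[0,0,0],"rot":[0,0,0]}]' |head -1; python3 -c "
from h import *
injig()"; done
```

```text
time: 22.15
t 22.15 TCP in jig mm [-45.5   1.2   9. ] tip z 15.7 tool x yaw in jig -0.25 tilt z [0.0001 0.001 ] F jig [-6.3  1.3  6.6] w 88.4
move tool cm [0.45 0.12 0.3 ]
time: 22.32
t 22.32 TCP in jig mm [-44.5   1.1   8.9] tip z 15.6 tool x yaw in jig -0.26 tilt z [-0.0018  0.0003] F jig [-5.3  0.6  8.5] w 87.9
time: 22.48
t 22.48 TCP in jig mm [-43.4   0.8   8.8] tip z 15.5 tool x yaw in jig -0.26 tilt z [-0.0032 -0.0006] F jig [-8.1  0.8  9.4] w 88.0
time: 22.65
t 22.65 TCP in jig mm [-42.3   0.7   8.8] tip z 15.5 tool x yaw in jig -0.26 tilt z [-0.0047 -0.0011] F jig [-11.7  -0.3  13.8] w 88.3
```

Fz and tip z ≈ 15.6 show the tips riding on the lowest plate's protruding edge. I'll back off, sink fully and push again.

```bash
python3 -m creep '[{"fingers":1,"xyz":[-0.5,0,-0.5],"rot":[0,0,0]},{"fingers":1,"xyz":[-2,0,0],"rot":[0,0,0]},{"fingers":1,"xyz":[0,0.1,0.5],"rot":[0,0,-0.2]},{"fingers":1,"xyz":[0,0,0.1],"rot":[0,0,0]},{"fingers":1,"xyz":[0,0,0],"rot":[0,0,0]},{"fingers":1,"xyz":[0,0,0],"rot":[0,0,0]}]' |head -1; python3 -c "
from h import *
injig((-41,0,5.2))"
```

```text
time: 23.15
t 23.15 TCP in jig mm [-64.1  -0.1   7.1] tip z 13.8 tool x yaw in jig -0.04 tilt z [0.0004 0.0001] F jig [ 0.6 -0.6 -0.4] w 88.4
move tool cm [ 2.31 -0.01  0.2 ]
```

```bash
python3 -m creep '[{"fingers":1,"xyz":[0,0,0.15],"rot":[0,0,0]},{"fingers":1,"xyz":[0,0,0],"rot":[0,0,0]},{"fingers":1,"xyz":[0.3,0,0],"rot":[0,0,0]},{"fingers":1,"xyz":[0.3,0,0],"rot":[0,0,0]},{"fingers":1,"xyz":[0.3,0,0],"rot":[0,0,0]},{"fingers":1,"xyz":[0.2,0,0],"rot":[0,0,0]}]' |head -1; for i in 1 2 3 4 5; do python3 -c "
from h import *
injig()";python3 -m creep '[{"fingers":1,"xyz":[0.2,0,0],"rot":[0,0,0]},{"fingers":1,"xyz":[0.1,0,0],"rot":[0,0,0]}]' |head -1;  done; python3 -c "
from h import *
injig()"
```

```text
time: 23.65
t 23.65 TCP in jig mm [-53.1  -0.1   5.8] tip z 12.5 tool x yaw in jig -0.04 tilt z [0.0003 0.0002] F jig [ 0.  -0.  -0.8] w 88.0
time: 23.82
t 23.82 TCP in jig mm [-50.4  -0.1   5.8] tip z 12.5 tool x yaw in jig -0.04 tilt z [0.0002 0.0002] F jig [ 0.9  0.4 -0.4] w 88.4
time: 23.98
t 23.98 TCP in jig mm [-48.   -0.3   5.6] tip z 12.3 tool x yaw in jig -0.05 tilt z [-0.0009 -0.0002] F jig [-4.   0.3  1.4] w 87.9
time: 24.15
t 24.15 TCP in jig mm [-46.2  -0.5   5.5] tip z 12.2 tool x yaw in jig -0.05 tilt z [-0.0029 -0.0011] F jig [-7.4  0.6  4. ] w 88.1
time: 24.32
t 24.32 TCP in jig mm [-43.4  -0.7   5.4] tip z 12.1 tool x yaw in jig -0.02 tilt z [-0.0031 -0.0014] F jig [-7.   0.6  2.9] w 88.1
time: 24.48
t 24.48 TCP in jig mm [-41.7  -0.8   5.2] tip z 11.9 tool x yaw in jig -0.07 tilt z [-0.0056 -0.0019] F jig [-13.2   2.8   7.2] w 88.4
```

```bash
for i in 1 2; do python3 -m creep '[{"fingers":1,"xyz":[0.2,0,0],"rot":[0,0,0]},{"fingers":1,"xyz":[0,0,0],"rot":[0,0,0]}]' |head -1; python3 -c "
from h import *
injig()"; done
```

```text
time: 24.65
t 24.65 TCP in jig mm [-41.5  -0.9   5.1] tip z 11.8 tool x yaw in jig -0.08 tilt z [-0.0087 -0.0025] F jig [-17.4   1.7  10.4] w 88.1
time: 24.82
t 24.82 TCP in jig mm [-41.4  -0.9   5.1] tip z 11.8 tool x yaw in jig -0.09 tilt z [-0.0118 -0.0031] F jig [-25.2   2.2  15.6] w 88.2
```

```bash
python3 -m creep '[{"fingers":1,"xyz":[-1,0,0],"rot":[0,0,0]},{"fingers":1,"xyz":[-2,0,-2],"rot":[0,0,0]},{"fingers":1,"xyz":[-2,0,-3],"rot":[0,0,0]},{"fingers":1,"xyz":[-1.5,0,-3],"rot":[0,0,0]},{"fingers":1,"xyz":[0,0,0],"rot":[0,0,0]},{"fingers":1,"xyz":[0,0,0],"rot":[0,0,0]}]' |head -1
cat > prof.py <<'E'
from h import *
injig(); s,c,im=grab('wrist'); print('cam jig',(R.from_euler('z',-p[2]).apply(c['eye']-[p[0],p[1],0])*1000).round())
w,g,o=spots(im,c); print(o); k=4
P=lambda x0,x1,y0,y1:int(g[int((65-y1)*k):int((65-y0)*k),int((x0+75)*k):int((x1+75)*k)].mean())
for x in (-24,-15,15,24): print('+y x',x,[P(x-2,x+2,y/2,y/2+.5) for y in range(90,110)])
for y in (-40,-15,15,40): print('+x y',y,[P(x/2,x/2+.5,y-2,y+2) for x in range(54,74)])
for y in (-40,-15,15,40): print('-x y',y,[P(x,x+1,y-2,y+2) for x in range(-48,-28)])
for x in (-24,0,24): print('-y x',x,[P(x-2,x+2,y,y+1) for y in range(-64,-44)])
E
python3 prof.py
```

```text
time: 25.32
t 25.32 TCP in jig mm [-99.2   1.2  87.7] tip z 94.4 tool x yaw in jig 0.06 tilt z [0.0034 0.0035] F jig [ 0.1 -0.5  0. ] w 87.9
cam jig [-18.  -0. 240.]
[(-48.4, 46.0, 4.0)]
+y x -24 [212, 214, 213, 199, 163, 123, 104, 118, 155, 187, 201, 205, 205, 205, 205, 204, 203, 203, 203, 203]
+y x -15 [213, 214, 213, 197, 159, 117, 100, 119, 157, 188, 201, 205, 205, 205, 205, 204, 204, 204, 203, 203]
+y x 15 [213, 214, 210, 187, 144, 109, 103, 126, 160, 187, 199, 202, 203, 202, 202, 202, 202, 201, 200, 200]
+y x 24 [210, 211, 206, 181, 138, 105, 103, 124, 159, 186, 198, 200, 200, 200, 200, 200, 200, 199, 199, 198]
+x y -40 [208, 207, 208, 209, 210, 211, 204, 168, 157, 182, 201, 204, 201, 199, 198, 197, 196, 196, 195, 195]
+x y -15 [209, 209, 209, 210, 211, 212, 208, 185, 163, 179, 201, 206, 203, 201, 200, 199, 198, 198, 198, 197]
+x y 15 [210, 211, 212, 213, 212, 212, 211, 195, 165, 174, 198, 204, 201, 200, 199, 198, 197, 197, 197, 196]
+x y 40 [210, 212, 213, 213, 212, 211, 210, 200, 169, 172, 195, 202, 200, 199, 198, 197, 196, 196, 196, 196]
-x y -40 [161, 161, 161, 161, 161, 161, 161, 161, 161, 161, 161, 161, 161, 161, 160, 177, 216, 220, 220, 222]
-x y -15 [109, 109, 109, 110, 109, 114, 142, 161, 160, 160, 160, 160, 160, 160, 159, 166, 208, 218, 217, 219]
-x y 15 [158, 158, 158, 158, 158, 158, 158, 158, 158, 159, 158, 158, 159, 156, 160, 193, 204, 217, 216, 217]
-x y 40 [147, 155, 156, 156, 156, 156, 156, 156, 156, 156, 156, 157, 156, 158, 169, 167, 191, 215, 215, 215]
-y x -24 [160, 160, 160, 160, 160, 160, 161, 161, 160, 160, 200, 221, 214, 219, 221, 221, 221, 221, 221, 221]
-y x 0 [157, 157, 157, 157, 157, 157, 157, 157, 157, 157, 159, 195, 208, 214, 215, 215, 215, 215, 215, 216]
-y x 24 [152, 153, 153, 153, 152, 153, 153, 153, 153, 153, 153, 154, 192, 212, 211, 211, 211, 211, 211, 211]
```

The pile is flush in x, and y has slipped back about 2–3 mm. Now a short y push with a slight +x bias.

```bash
python3 -m creep '[{"fingers":1,"xyz":[1.8,3,0],"rot":[0,0,0]},{"fingers":1,"xyz":[1.8,3,0],"rot":[0,0,0]},{"fingers":1,"xyz":[1.7,2.8,0],"rot":[0,0,-7]},{"fingers":1,"xyz":[0,0,0],"rot":[0,0,-7]},{"fingers":1,"xyz":[0,0,0],"rot":[0,0,-7]},{"fingers":1,"xyz":[0,0,0],"rot":[0,0,-7]},{"fingers":1,"xyz":[0,0,0],"rot":[0,0,-7]},{"fingers":1,"xyz":[0,0,0],"rot":[0,0,-7]},{"fingers":1,"xyz":[0,0,0],"rot":[0,0,-7]},{"fingers":1,"xyz":[0,0,0],"rot":[0,0,-7]},{"fingers":1,"xyz":[0,0,0],"rot":[0,0,-7]},{"fingers":1,"xyz":[0,0,0],"rot":[0,0,-7]}]' |head -1;  python3 -m creep '[{"fingers":1,"xyz":[0,0,0],"rot":[0,0,-7]},{"fingers":1,"xyz":[0,0,2.5],"rot":[0,0,-7]},{"fingers":1,"xyz":[0,0,3],"rot":[0,0,-5.5]},{"fingers":1,"xyz":[0,0,1.5],"rot":[0,0,0]},{"fingers":1,"xyz":[0,0,0],"rot":[0,0,0]},{"fingers":1,"xyz":[0,0,0],"rot":[0,0,0]}]' |head -1; python3 -c "
from h import *
injig((-46,-75,5.5))"
```

```text
time: 26.37
time: 26.87
t 26.87 TCP in jig mm [-48.5 -87.9  14.1] tip z 20.8 tool x yaw in jig 89.0 tilt z [-0.0033 -0.0028] F jig [-0.6  0.9 -0.1] w 88.2
move tool cm [1.3  0.23 0.85]
```

```bash
python3 -m creep '[{"fingers":1,"xyz":[0.5,0.3,0.4],"rot":[0,0,0]},{"fingers":1,"xyz":[0,0,0.45],"rot":[0,0,-0.3]},{"fingers":1,"xyz":[0,0,0],"rot":[0,0,0]},{"fingers":1,"xyz":[0,0,0],"rot":[0,0,0]},{"fingers":1,"xyz":[0.4,0,0],"rot":[0,0,0]},{"fingers":1,"xyz":[0.4,0,0],"rot":[0,0,0]},{"fingers":1,"xyz":[0.3,0,0],"rot":[0,0,0]}]' |head -1; for i in 1 2 3 4; do python3 -c "
from h import *
injig()";python3 -m creep '[{"fingers":1,"xyz":[0.2,0.03,0],"rot":[0,0,0]},{"fingers":1,"xyz":[0.1,0.02,0],"rot":[0,0,0]}]' |head -1;  done; python3 -c "
from h import *
injig()"
```

```text
time: 27.45
t 27.45 TCP in jig mm [-44.2 -69.9   7.7] tip z 14.4 tool x yaw in jig 89.38 tilt z [0.0008 0.0008] F jig [0.6 0.1 0.9] w 88.1
time: 27.62
t 27.62 TCP in jig mm [-43.9 -67.1   7.4] tip z 14.1 tool x yaw in jig 89.41 tilt z [0.0004 0.0003] F jig [-0.  -0.4  0.2] w 88.1
time: 27.78
t 27.78 TCP in jig mm [-43.6 -64.7   7.2] tip z 13.9 tool x yaw in jig 89.38 tilt z [-0.0004 -0.0004] F jig [ 0.1 -4.   1.9] w 88.2
time: 27.95
t 27.95 TCP in jig mm [-43.5 -62.4   7. ] tip z 13.7 tool x yaw in jig 89.37 tilt z [-0.0014 -0.0018] F jig [-1.7 -4.6  4.3] w 88.0
time: 28.12
t 28.12 TCP in jig mm [-43.4 -60.4   6.8] tip z 13.5 tool x yaw in jig 89.36 tilt z [-0.0026 -0.0038] F jig [ -3.3 -12.6   8.3] w 87.9
```

```bash
for i in 1 2 ; do python3 -m creep '[{"fingers":1,"xyz":[0.2,0,0],"rot":[0,0,0]},{"fingers":1,"xyz":[0,0,0],"rot":[0,0,0]}]' |head -1;python3 -c "
from h import *
injig()";  done; python3 -m creep '[{"fingers":1,"xyz":[-1,0,0],"rot":[0,0,0]},{"fingers":1,"xyz":[-2,0,-2],"rot":[0,0,0]},{"fingers":1,"xyz":[-2,0,-3],"rot":[0,0,0]},{"fingers":1,"xyz":[-2,0,-3],"rot":[0,0,0]},{"fingers":1,"xyz":[0,0,0],"rot":[0,0,0]},{"fingers":1,"xyz":[0,0,0],"rot":[0,0,0]}]' |head -1; python3 prof.py
```

```text
time: 28.28
t 28.28 TCP in jig mm [-43.5 -58.9   6.7] tip z 13.4 tool x yaw in jig 89.36 tilt z [-0.0029 -0.0048] F jig [ -2.1 -10.9   7.4] w 88.0
time: 28.45
t 28.45 TCP in jig mm [-43.5 -58.6   6.7] tip z 13.4 tool x yaw in jig 89.33 tilt z [-0.0037 -0.0081] F jig [ -2.  -20.9  13.5] w 87.7
time: 28.95
t 28.95 TCP in jig mm [ -41.5 -124.1   89.2] tip z 95.9 tool x yaw in jig 89.31 tilt z [0.0045 0.0033] F jig [-0.3 -0.4 -0.3] w 88.5
cam jig [-41. -44. 241.]
[(41.5, -65.0, 3.8), (-51.1, -64.9, 3.6), (-1.7, -29.8, 10.4), (-1.5, -0.1, 10.5)]
+y x -24 [0, 0, 0, 0, 0, 0, 0, 0, 0, 0, 0, 0, 0, 0, 0, 0, 0, 0, 0, 0]
+y x -15 [0, 0, 0, 0, 0, 0, 0, 0, 0, 0, 0, 0, 0, 0, 0, 0, 0, 0, 0, 0]
+y x 15 [0, 0, 0, 0, 0, 0, 0, 0, 0, 0, 0, 0, 0, 0, 0, 0, 0, 0, 0, 0]
+y x 24 [0, 0, 0, 0, 0, 0, 0, 0, 0, 0, 0, 0, 0, 0, 0, 0, 0, 0, 0, 0]
+x y -40 [162, 163, 165, 164, 153, 131, 115, 125, 145, 156, 157, 155, 154, 153, 152, 152, 151, 151, 151, 151]
+x y -15 [161, 162, 163, 163, 157, 138, 118, 123, 142, 155, 157, 156, 154, 152, 152, 151, 151, 150, 150, 149]
+x y 15 [141, 141, 141, 141, 138, 126, 107, 104, 118, 130, 133, 131, 130, 129, 127, 126, 126, 125, 125, 127]
+x y 40 [0, 0, 0, 0, 0, 0, 0, 0, 0, 0, 0, 0, 0, 0, 0, 0, 0, 0, 0, 0]
-x y -40 [118, 118, 118, 118, 118, 118, 118, 118, 118, 118, 118, 118, 118, 113, 129, 165, 170, 170, 172, 170]
-x y -15 [126, 127, 120, 119, 119, 119, 119, 119, 119, 119, 119, 119, 118, 120, 131, 159, 169, 168, 170, 169]
-x y 15 [117, 117, 117, 117, 117, 117, 117, 117, 117, 117, 117, 115, 135, 168, 150, 151, 168, 167, 168, 167]
-x y 40 [0, 0, 0, 0, 0, 0, 0, 0, 0, 0, 0, 0, 0, 0, 0, 0, 0, 0, 0, 0]
-y x -24 [118, 118, 117, 118, 117, 118, 118, 118, 118, 118, 118, 117, 142, 170, 160, 170, 172, 171, 171, 171]
-y x 0 [117, 117, 117, 117, 117, 117, 117, 117, 117, 117, 117, 117, 116, 123, 149, 166, 166, 166, 166, 166]
-y x 24 [115, 115, 115, 116, 116, 116, 116, 115, 116, 116, 116, 116, 115, 113, 144, 166, 165, 165, 165, 165]
```

Both axes are nearly flush. One plate still looks about 2° skewed at its -x edge, so I'll do a final short x push with a slight +y bias.

```bash
python3 -m creep '[{"fingers":1,"xyz":[3,-2,0],"rot":[0,0,7]},{"fingers":1,"xyz":[0,-0.5,0],"rot":[0,0,7]},{"fingers":1,"xyz":[0,0,0],"rot":[0,0,7]},{"fingers":1,"xyz":[0,0,0],"rot":[0,0,7]},{"fingers":1,"xyz":[0,0,0],"rot":[0,0,7]},{"fingers":1,"xyz":[0,0,0],"rot":[0,0,7]},{"fingers":1,"xyz":[0,0,0],"rot":[0,0,7]},{"fingers":1,"xyz":[0,0,0],"rot":[0,0,7]},{"fingers":1,"xyz":[0,0,0],"rot":[0,0,7]},{"fingers":1,"xyz":[0,-2,0],"rot":[0,0,7]},{"fingers":1,"xyz":[0,-3,0],"rot":[0,0,7]},{"fingers":1,"xyz":[0,-3,0],"rot":[0,0,7]}]' |head -1;  python3 -m creep '[{"fingers":1,"xyz":[0,-1,0],"rot":[0,0,5.6]},{"fingers":1,"xyz":[0,0,2],"rot":[0,0,0]},{"fingers":1,"xyz":[0,0,2],"rot":[0,0,0]},{"fingers":1,"xyz":[0,0,0],"rot":[0,0,0]}]' |head -1; python3 -c "
from h import *
injig((-58,0,5.4))"
```

```text
time: 30.0
time: 30.33
t 30.33 TCP in jig mm [-95.8 -14.6  42.2] tip z 48.9 tool x yaw in jig 0.72 tilt z [-0.0061 -0.0065] F jig [-0.9 -0.7  0.1] w 88.1
move tool cm [ 3.82 -1.44  3.65]
```

```bash
python3 -m creep '[{"fingers":1,"xyz":[1.5,-1.4,2],"rot":[0,0,0.8]},{"fingers":1,"xyz":[1.5,0,1.4],"rot":[0,0,0]},{"fingers":1,"xyz":[0,0,0.3],"rot":[0,0,0]},{"fingers":1,"xyz":[0,0,0],"rot":[0,0,0]},{"fingers":1,"xyz":[0,0,0],"rot":[0,0,0]},{"fingers":1,"xyz":[0,0,0],"rot":[0,0,0]},{"fingers":1,"xyz":[0.4,0,0],"rot":[0,0,0]},{"fingers":1,"xyz":[0.4,0,0],"rot":[0,0,0]}]' |head -1; for i in 1 2 3 4 5; do python3 -c "
from h import *
injig()";python3 -m creep '[{"fingers":1,"xyz":[0.2,-0.02,0],"rot":[0,0,0]},{"fingers":1,"xyz":[0.1,-0.01,0],"rot":[0,0,0]}]' |head -1;  done; python3 -c "
from h import *
injig()"
```

```text
time: 31.0
t 31.0 TCP in jig mm [-54.8   2.   11. ] tip z 17.7 tool x yaw in jig -0.11 tilt z [0.0007 0.0008] F jig [-0.3  0.1 -0.5] w 88.2
time: 31.17
t 31.17 TCP in jig mm [-51.2   2.3  10.8] tip z 17.5 tool x yaw in jig -0.17 tilt z [0.0008 0.0009] F jig [-0.8  0.4 -0.9] w 88.3
time: 31.33
t 31.33 TCP in jig mm [-48.6   2.3  10.4] tip z 17.1 tool x yaw in jig -0.16 tilt z [0.0001 0.0001] F jig [-0.1  0.3 -0.2] w 88.1
time: 31.5
t 31.5 TCP in jig mm [-45.6   2.6  10.2] tip z 16.9 tool x yaw in jig -0.15 tilt z [0.0001 0.    ] F jig [-0.2  0.3  0.2] w 87.8
time: 31.67
t 31.67 TCP in jig mm [-43.1   2.9  10.1] tip z 16.8 tool x yaw in jig -0.15 tilt z [-0.0008 -0.0001] F jig [-2.9  1.2  0.7] w 88.2
time: 31.83
t 31.83 TCP in jig mm [-41.7   2.8   9.9] tip z 16.6 tool x yaw in jig -0.18 tilt z [-0.0038 -0.0012] F jig [-11.7   0.4   6.2] w 88.3
```

The tips ended too high to catch the lowest plate, so I'll back off, lower and repeat.

```bash
python3 -m creep '[{"fingers":1,"xyz":[-1.2,0.1,0],"rot":[0,0,0]},{"fingers":1,"xyz":[0,0,0.5],"rot":[0,0,0]},{"fingers":1,"xyz":[0,0,0],"rot":[0,0,0]},{"fingers":1,"xyz":[0,0,0],"rot":[0,0,0]},{"fingers":1,"xyz":[0,0,0],"rot":[0,0,0]}]' |head -1; python3 -c "
from h import *
injig((-41,0,5.4))"
```

```text
time: 32.25
t 32.25 TCP in jig mm [-51.5   2.2   5.2] tip z 11.9 tool x yaw in jig -0.15 tilt z [0.0004 0.0001] F jig [0.1 0.1 0.1] w 88.0
move tool cm [ 1.05  0.22 -0.02]
```

```bash
python3 -m creep '[{"fingers":1,"xyz":[0.3,0,0],"rot":[0,0,0]},{"fingers":1,"xyz":[0.2,0,0],"rot":[0,0,0]}]' |head -1; for i in 1 2 3 4; do python3 -c "
from h import *
injig()";python3 -m creep '[{"fingers":1,"xyz":[0.1,-0.01,0],"rot":[0,0,0]},{"fingers":1,"xyz":[0.1,-0.01,0],"rot":[0,0,0]}]' |head -1;  done; python3 -c "
from h import *
injig()"
```

```text
time: 32.42
t 32.42 TCP in jig mm [-46.2   2.3   5.4] tip z 12.1 tool x yaw in jig -0.16 tilt z [0.0005 0.0003] F jig [ 0.1 -0.7  0.1] w 88.1
time: 32.58
t 32.58 TCP in jig mm [-44.3   2.4   5.3] tip z 12.0 tool x yaw in jig -0.18 tilt z [0.0003 0.0002] F jig [ 0.4 -0.6  0.5] w 88.2
time: 32.75
t 32.75 TCP in jig mm [-42.7   2.5   5.3] tip z 12.0 tool x yaw in jig -0.16 tilt z [0. 0.] F jig [-0.1  0.1 -0.2] w 88.0
time: 32.92
t 32.92 TCP in jig mm [-41.8   2.5   5.1] tip z 11.8 tool x yaw in jig -0.17 tilt z [-0.0021 -0.0006] F jig [-7.1  0.3  3.5] w 88.2
time: 33.08
t 33.08 TCP in jig mm [-41.7   2.5   5. ] tip z 11.7 tool x yaw in jig -0.18 tilt z [-0.0053 -0.0016] F jig [-13.7   1.1   9.2] w 88.3
```

```bash
python3 -m creep '[{"fingers":1,"xyz":[0.2,0,0],"rot":[0,0,0]},{"fingers":1,"xyz":[0,0,0],"rot":[0,0,0]},{"fingers":1,"xyz":[-1.2,0,0],"rot":[0,0,0]},{"fingers":1,"xyz":[-2,0,-2],"rot":[0,0,0]},{"fingers":1,"xyz":[-2,0,-3],"rot":[0,0,0]},{"fingers":1,"xyz":[-1.5,0,-3],"rot":[0,0,0]},{"fingers":1,"xyz":[0,0,0],"rot":[0,0,0]},{"fingers":1,"xyz":[0,0,0],"rot":[0,0,0]},{"fingers":1,"xyz":[0,0,0],"rot":[0,0,0]}]' |head -1; python3 prof.py
```

```text
time: 33.83
t 33.83 TCP in jig mm [-103.7    3.1   85.1] tip z 91.8 tool x yaw in jig -0.13 tilt z [0.0006 0.0002] F jig [ 0.3 -0.3 -0.3] w 88.3
cam jig [-22.   2. 237.]
[]
+y x -24 [212, 212, 212, 212, 212, 213, 213, 202, 179, 171, 186, 202, 206, 206, 206, 205, 204, 204, 204, 204]
+y x -15 [213, 213, 213, 213, 213, 214, 214, 201, 176, 169, 189, 203, 206, 206, 205, 205, 204, 204, 204, 204]
+y x 15 [211, 212, 211, 211, 212, 213, 211, 192, 169, 176, 193, 201, 202, 202, 202, 202, 201, 201, 200, 199]
+y x 24 [208, 208, 208, 208, 208, 209, 207, 186, 167, 173, 192, 199, 200, 200, 200, 200, 200, 199, 198, 198]
+x y -40 [208, 206, 206, 206, 208, 209, 209, 194, 175, 184, 200, 202, 199, 197, 197, 196, 195, 194, 194, 204]
+x y -15 [209, 208, 208, 209, 210, 210, 211, 201, 182, 184, 201, 204, 202, 200, 200, 199, 198, 198, 197, 210]
+x y 15 [209, 210, 211, 211, 211, 212, 212, 206, 185, 176, 197, 203, 201, 199, 199, 198, 198, 197, 197, 209]
+x y 40 [209, 210, 211, 212, 212, 211, 210, 208, 193, 178, 193, 201, 200, 198, 197, 196, 196, 196, 195, 205]
-x y -40 [161, 161, 161, 161, 161, 161, 161, 161, 161, 161, 161, 161, 161, 161, 160, 156, 200, 221, 219, 222]
-x y -15 [117, 144, 157, 160, 160, 160, 160, 160, 160, 160, 161, 160, 160, 160, 160, 158, 198, 219, 217, 219]
-x y 15 [158, 158, 158, 158, 158, 158, 158, 158, 159, 159, 159, 158, 159, 158, 158, 159, 193, 217, 216, 217]
-x y 40 [155, 156, 156, 156, 156, 156, 156, 156, 157, 157, 157, 157, 157, 157, 157, 156, 187, 215, 216, 215]
-y x -24 [159, 159, 159, 159, 160, 160, 160, 160, 160, 160, 160, 160, 160, 158, 181, 219, 221, 221, 221, 221]
-y x 0 [156, 156, 156, 156, 156, 156, 156, 156, 156, 157, 157, 157, 156, 156, 183, 214, 215, 215, 215, 215]
-y x 24 [151, 151, 151, 151, 151, 152, 152, 152, 152, 152, 152, 152, 152, 151, 183, 210, 210, 210, 210, 210]
```

The pile now looks flush at both stops, with clean edges. Next is the cover: close the fingers, go over the top and get behind the flap.

```bash
python3 -m creep '[{"fingers":0,"xyz":[0,0,-3],"rot":[0,0,0]},{"fingers":0,"xyz":[0,0.3,-1],"rot":[0,0,0]},{"fingers":0,"xyz":[3.5,0,0],"rot":[0,0,0]},{"fingers":0,"xyz":[3.5,0,0],"rot":[0,0,0]},{"fingers":0,"xyz":[3.5,0,0],"rot":[0,0,0]},{"fingers":0,"xyz":[3.5,0,0],"rot":[0,0,0]},{"fingers":0,"xyz":[3.5,0,0],"rot":[0,0,0]},{"fingers":0,"xyz":[3.7,0,0],"rot":[0,0,0]},{"fingers":0,"xyz":[0,0,0],"rot":[0,0,0]},{"fingers":0,"xyz":[0,0,0],"rot":[0,0,0]}]' |head -1; python3 -c "
from h import *
injig((108,0,73))"
```

```text
time: 34.72
t 34.72 TCP in jig mm [110.1  -1.8 123.6] tip z 130.3 tool x yaw in jig -0.35 tilt z [-0.001  -0.0008] F jig [-0.8  0.   0.1] w 23.4
move tool cm [-0.21 -0.18  5.06]
```

```bash
python3 -m creep '[{"fingers":0,"xyz":[0,0,2.5],"rot":[0,0,0]},{"fingers":0,"xyz":[0,0,2.5],"rot":[0,0,0]},{"fingers":0,"xyz":[0,0,0],"rot":[0,0,0]},{"fingers":0,"xyz":[-0.8,0,0],"rot":[0,0,0]},{"fingers":0,"xyz":[-0.7,0,0],"rot":[0,0,0]},{"fingers":0,"xyz":[-0.6,0,0],"rot":[0,0,0]},{"fingers":0,"xyz":[-0.6,0,0],"rot":[0,0,0]},{"fingers":0,"xyz":[-0.6,0,0],"rot":[0,0,0]}]' |head -1; python3 -c "
from h import *
injig()"; python3 -m creep '[{"fingers":0,"xyz":[-0.6,0,0],"rot":[0,0,0]},{"fingers":0,"xyz":[-0.6,0,0],"rot":[0,0,0]},{"fingers":0,"xyz":[-0.6,0,0],"rot":[0,0,0]},{"fingers":0,"xyz":[-0.6,0,0],"rot":[0,0,0]},{"fingers":0,"xyz":[-0.6,0,0],"rot":[0,0,0]}]' |head -1; python3 -c "
from h import *
injig((44.5,0,76.3))"
```

```text
time: 35.38
t 35.38 TCP in jig mm [75.4  0.5 77.2] tip z 83.9 tool x yaw in jig -0.13 tilt z [0.003  0.0021] F jig [ 1.4 -0.6  1.4] w 0.5
time: 35.8
t 35.8 TCP in jig mm [44.4 -0.4 75. ] tip z 81.7 tool x yaw in jig -0.15 tilt z [-0.0003 -0.0003] F jig [ 0.7 -0.6 -0.8] w 0.4
move tool cm [ 0.01 -0.04 -0.13]
```

```bash
python3 -m creep '[{"fingers":0,"xyz":[-0.5,0,0.05],"rot":[0,0,0]},{"fingers":0,"xyz":[-0.5,0,0.1],"rot":[0,0,0]},{"fingers":0,"xyz":[-0.5,0,0.2],"rot":[0,0,0]},{"fingers":0,"xyz":[-0.5,0,0.2],"rot":[0,0,0]},{"fingers":0,"xyz":[-0.5,0,0.3],"rot":[0,0,0]},{"fingers":0,"xyz":[-0.5,0,0.35],"rot":[0,0,0]}]' |head -1; python3 -c "
from h import *
injig((5.9,0,55.4))"; python3 -m creep '[{"fingers":0,"xyz":[-0.4,0,0.4],"rot":[0,0,0]},{"fingers":0,"xyz":[-0.4,0,0.4],"rot":[0,0,0]},{"fingers":0,"xyz":[-0.2,0,0.5],"rot":[0,0,0]},{"fingers":0,"xyz":[-0.2,0,0.5],"rot":[0,0,0]},{"fingers":0,"xyz":[0,0,0],"rot":[0,0,0]}]' |head -1; python3 -c "
from h import *
injig((-2,0,33.3))"
```

```text
time: 36.3
t 36.3 TCP in jig mm [14.7 -0.2 63. ] tip z 69.7 tool x yaw in jig -0.15 tilt z [0. 0.] F jig [ 1.1  0.2 -0.1] w 0.6
move tool cm [-0.88 -0.02  0.76]
time: 36.72
t 36.72 TCP in jig mm [ 2.  -0.8 43.8] tip z 50.5 tool x yaw in jig -0.14 tilt z [-0.002  -0.0015] F jig [-0.7  0.7 -0.5] w 0.5
move tool cm [-0.39 -0.08  1.05]
```

```bash
python3 -m creep '[{"fingers":0,"xyz":[-0.2,0,0.4],"rot":[0,0,0]},{"fingers":0,"xyz":[-0.2,0,0.3],"rot":[0,0,0]},{"fingers":0,"xyz":[0,0,0],"rot":[0,0,0]}]' |head -1; for i in 1 2 3 4 5; do python3 -c "
from h import *
injig()";python3 -m creep '[{"fingers":0,"xyz":[0,0,0.1],"rot":[0,0,0]},{"fingers":0,"xyz":[0,0,0],"rot":[0,0,0]}]' |head -1;  done; python3 -c "
from h import *
injig()"
```

```text
time: 36.97
t 36.97 TCP in jig mm [-1.4 -0.5 37.5] tip z 44.2 tool x yaw in jig -0.15 tilt z [-0.001  -0.0008] F jig [-0.3 -0.1 -0.6] w 0.5
time: 37.13
t 37.13 TCP in jig mm [-0.9 -0.2 37.1] tip z 43.8 tool x yaw in jig -0.16 tilt z [-0.0002 -0.0001] F jig [-0.5  0.1  0.9] w 0.2
time: 37.3
t 37.3 TCP in jig mm [-0.7 -0.1 36.3] tip z 43.0 tool x yaw in jig -0.16 tilt z [0.0002 0.0002] F jig [0.2 0.8 0.2] w 0.2
time: 37.47
t 37.47 TCP in jig mm [-0.7 -0.2 35.2] tip z 41.9 tool x yaw in jig -0.16 tilt z [0.0001 0.0001] F jig [0.3 0.1 0.4] w 0.4
time: 37.63
t 37.63 TCP in jig mm [-0.8 -0.2 34.1] tip z 40.8 tool x yaw in jig -0.16 tilt z [-0.      0.0001] F jig [-0.9  0.1 -0.8] w 0.1
time: 37.8
t 37.8 TCP in jig mm [-0.8 -0.1 33.2] tip z 39.9 tool x yaw in jig -0.15 tilt z [0.0001 0.0001] F jig [0.2 1.1 0.6] w 0.6
```

```bash
for i in 1 2 3 ; do python3 -m creep '[{"fingers":0,"xyz":[0,0,0.1],"rot":[0,0,0]},{"fingers":0,"xyz":[0,0,0],"rot":[0,0,0]}]' |head -1; python3 -c "
from h import *
injig()";  done; python3 - <<'E'
from h import *
for n in ('top','wrist'):
    s,c,im=grab(n,n+'9')
    for z,pts in ((40,[(-10,-25),(-10,25),(20,-30),(20,30),(35,30),(35,-30)]),(34,[(-27,-30),(-27,30)]),(80,[(70,-30),(70,30)])):
        uv=proj(c,jig2w([(x/1000,y/1000,z/1000) for x,y in pts])).round().astype(int)
        print(n,z,[(tuple(u),im[u[1],u[0]].tolist()) for u in uv.tolist() if 0<=u[0]<560 and 0<=u[1]<420])
E
```

```text
time: 37.97
t 37.97 TCP in jig mm [-0.7 -0.1 33.2] tip z 39.9 tool x yaw in jig -0.14 tilt z [ 0.     -0.0002] F jig [-2.3 -3.3 10. ] w 0.2
time: 38.13
t 38.13 TCP in jig mm [-0.7 -0.1 33.2] tip z 39.9 tool x yaw in jig -0.13 tilt z [-0.     -0.0004] F jig [-5.9 -6.2 18.5] w 0.3
time: 38.3
t 38.3 TCP in jig mm [-0.7 -0.1 33.1] tip z 39.8 tool x yaw in jig -0.12 tilt z [-0.     -0.0007] F jig [-8.  -8.5 28. ] w 0.1
top 40 [((356, 226), [36, 38, 41]), ((351, 209), [33, 45, 50]), ((367, 225), [38, 49, 56]), ((361, 204), [79, 102, 116]), ((366, 203), [92, 119, 134]), ((372, 223), [81, 105, 118])]
top 34 [((351, 229), [142, 155, 161]), ((345, 209), [137, 142, 140])]
top 80 [((387, 219), [87, 112, 128]), ((381, 198), [99, 127, 143])]
wrist 40 [((321, 286), [79, 81, 79]), ((228, 286), [78, 78, 78]), ((333, 235), [178, 180, 170]), ((216, 235), [178, 178, 169]), ((214, 207), [156, 158, 155]), ((335, 207), [184, 186, 184])]
wrist 34 [((326, 306), [34, 36, 36]), ((223, 306), [35, 37, 37])]
wrist 80 [((362, 144), [94, 93, 93]), ((184, 144), [89, 89, 90])]
```

Firm contact at tip z 39.9, which is the shut height (40). I'll lift off and check the visible edges.

```bash
python3 -m creep '[{"fingers":0,"xyz":[0,0,-0.4],"rot":[0,0,0]},{"fingers":0,"xyz":[0,0,-2],"rot":[0,0,0]},{"fingers":0,"xyz":[-2,0,-3],"rot":[0,0,0]},{"fingers":0,"xyz":[-3,0,-1],"rot":[0,0,0]},{"fingers":0,"xyz":[-3,0,0],"rot":[0,0,0]},{"fingers":0,"xyz":[-2,0,0],"rot":[0,0,0]},{"fingers":0,"xyz":[0,0,0],"rot":[0,0,0]},{"fingers":0,"xyz":[0,0,0],"rot":[0,0,0]},{"fingers":0,"xyz":[0,0,0],"rot":[0,0,0]}]' |head -1; python3 prof.py; python3 - <<'E'
from h import *
s,c,im=grab('wrist'); g=cv2.cvtColor(rectified(im,c,.040),7); k=4
P=lambda x0,x1,y0,y1:int(g[int((65-y1)*k):int((65-y0)*k),int((x0+75)*k):int((x1+75)*k)].mean())
print('tab tip (expect -18)',[P(x,x+1,-8,8) for x in range(-26,-8)]); print('flap (expect -6)',[P(x,x+1,28,36) for x in range(-16,4)]); print('width (expect +-44)',[P(5,15,y,y+1) for y in range(-50,-36)],[P(5,15,y,y+1) for y in range(36,50)])
E
```

```text
time: 39.15
t 39.15 TCP in jig mm [-100.1    0.4   94.4] tip z 101.1 tool x yaw in jig -0.14 tilt z [0.0008 0.0004] F jig [1.1 0.  0.4] w 0.5
cam jig [-18.  -1. 246.]
[]
+y x -24 [203, 203, 203, 203, 203, 204, 204, 198, 179, 165, 178, 192, 197, 197, 196, 196, 195, 194, 194, 195]
+y x -15 [204, 204, 204, 204, 204, 205, 205, 199, 180, 169, 181, 192, 196, 197, 196, 196, 195, 195, 195, 194]
+y x 15 [188, 198, 203, 204, 204, 205, 205, 192, 171, 164, 179, 191, 194, 194, 194, 194, 193, 193, 192, 192]
+y x 24 [181, 191, 199, 200, 200, 201, 200, 187, 161, 154, 176, 189, 192, 192, 192, 192, 192, 191, 191, 190]
+x y -40 [209, 209, 209, 209, 209, 209, 209, 208, 208, 208, 208, 208, 208, 208, 207, 207, 207, 207, 207, 207]
+x y -15 [210, 210, 210, 210, 210, 210, 210, 209, 209, 209, 209, 208, 203, 192, 159, 155, 184, 197, 198, 198]
+x y 15 [210, 210, 210, 210, 210, 209, 209, 209, 209, 209, 209, 210, 210, 195, 158, 147, 181, 195, 197, 198]
+x y 40 [208, 209, 208, 208, 208, 208, 208, 208, 207, 207, 207, 207, 207, 207, 207, 206, 206, 207, 206, 206]
-x y -40 [152, 152, 152, 153, 152, 152, 152, 152, 152,
[... 402 characters left out ...]
, 151, 151, 151, 151, 151, 152, 152, 152, 152, 151, 152, 150, 172, 209, 212, 212, 212, 212]
-y x 0 [149, 149, 149, 149, 149, 149, 149, 149, 149, 150, 150, 150, 150, 149, 174, 206, 207, 207, 207, 206]
-y x 24 [145, 145, 145, 145, 145, 145, 145, 145, 145, 146, 146, 146, 146, 144, 174, 202, 203, 203, 203, 194]
tab tip (expect -18) [204, 205, 208, 206, 204, 207, 207, 198, 187, 212, 215, 214, 214, 214, 214, 214, 214, 214]
flap (expect -6) [205, 204, 203, 203, 204, 171, 137, 124, 117, 117, 176, 213, 213, 213, 213, 213, 213, 213, 213, 212]
width (expect +-44) [147, 158, 196, 203, 203, 204, 198, 205, 212, 212, 212, 212, 212, 212] [211, 211, 211, 211, 211, 211, 208, 184, 191, 203, 204, 184, 170, 193]
```

The pile is flush at both stops, and the cover's tab edge is at x = -18 as expected when shut, so I'm handing in.

```bash
python3 -c "
from plant import env
print(env.job_done())"
```

```text
the job is handed in; nothing more can be done
None
```

I handed the job in at about 39 s: by camera and touch, the top plate sat flush on both stops with no lower plate visibly sticking out, and the cover was shut, but I got no verdict back and didn't re-measure the bystanders at the end.

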